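Make room in the under-counter box, put the brush away and shut the lid

TASK

The short bamboo-handled brush is to be put away in the front compartment of the open storage box, which is still too short for it: lift the divider out of its notch, shift it one notch towards the lid hinge and let it drop fully home there, then lay the brush down flat in the front compartment, pointing from front to back, without dropping it in. After that unlock the folding lid stay by pressing its knuckle down, and lower the lid gently until it is fully shut, never letting it fall. Leave the other things on the shelf standing where they are.

Things in the scene. Friction and masses are not known exactly. Their poses are not given: they have to be found in the camera images.
- storage_box: Ivory plastic box fixed to the shelf, 160 mm (its x) by 235 mm (its y) by 100 mm tall, walls and floor 5 mm, empty. Origin: centre of its underside. x runs along the lid hinge, y points level from the hinge side (y = -117.5 mm) to the front side, z up. Lid stay outside the +x end wall. A notched ledge runs inside each end wall, 12 mm deep, 30 to 50 mm up; 126 mm clear between the two.
- front_floor (a point): Middle of the front compartment's floor once the divider is moved: box x = 0, y = +35 mm, z = 5 mm. The compartment reaches from the divider to the inside of the front wall at box y = +112.5 mm: 120 mm long at first, 155 mm after the shift; 150 mm wide, 126 mm between the ledges. Axes as the box.
- divider (a joint): Place of the divider along its rails, m: 0 (within 1.5 mm) in the notch where it starts (panel centre at box y = -10 mm), growing towards the hinge (box -y). Notches at -0.035, 0, 0.035 and 0.070; 0.035 is the one wanted (panel centre y = -45 mm). Play of 2.5 mm each way in a notch; rounded teeth guide the pins in from 6 mm off.
- divider_lift (a joint): Height of the divider above its seat, m: 0 with its pins at the bottom of their notches, 0.024 at the top stop. The pins clear the 12 mm teeth above 0.012; lower than that the divider cannot be shifted. It drops by its own weight (0.1 kg) when let go.
- divider_grip (a point): Middle of the finger tab on top of the divider, 84 mm above the shelf when down. Grey plastic tab 70 mm long (box x), 9 mm thick (box y), its top 11 mm above this point (5 mm below the box rim), its foot 25 mm below, where the 5 mm panel begins (120 mm wide). The divider is captive: it only shifts along box y and lifts along z. Axes as the box.
- brush_mid (a point): Middle of the loose brush, half-way up. 135 mm long (its x: handle end -67.5 mm, head end +67.5 mm), 36 mm tall, lying on its bristles, about 90 g. Bamboo handle 24 mm wide, 16 mm thick (20 to 36 mm above the bristle tips) up to x = +17.5 mm; then the head, 48 mm wide, with 20 mm bristles under it. Weight centre about 25 mm from the middle towards the head.
- stay_knuckle (a point): Middle of the knuckle barrel of the folding steel lid stay: 20 mm across, 30 mm long along box x, 10 to 40 mm outside the +x end wall. Locked, it is 135.5 mm above the shelf. It swings on a 97 mm lower arm about a pivot at box y = +52.5, z = 91 mm. Pressed straight down (about 2 N) it passes dead centre after some 7 mm; 20 to 35 mm unlocks it well while the lid still stands.
- stay_fold (a joint): Fold of the stay at its knuckle, rad: 0 locked (over centre, against its stop), 0.14 at dead centre, about 0.45 with the knuckle pressed 20 mm down, 2.13 with the lid shut. Below 0.14 the lid cannot be lowered.
- lid (a joint): Angle of the lid, rad: 0 as it starts, open and leaning back, 97 degrees from shut; grows as it closes; 1.693 when shut. With the stay unlocked, friction holds the lid until it leans about 15 degrees over the box (0.4 rad); beyond that it falls unless held.
- lid_hinge (a point): Middle of the hinge line: in the box frame x = 0, y = -117.5 mm, z = 103 mm. The lid is 164 x 236 mm, 6 mm thick, 0.22 kg, and turns about box x.
- lid_handle (a point): Middle of the bow handle's bar on the lid's outer face: round, 12 mm thick, 100 mm long along box x, 42 mm off the face; 230 mm from the hinge along the lid, 45 mm off its mid-plane. Lid open: behind the lid (box -y side), 326 mm above the shelf, level with the lid's edge (10 mm higher). Lid shut: 148 mm up, at box y = +112.5 mm. Pinched from above across the bar, it can turn between the pads.
- spray_bottle: Bystander: closed clear plastic spray bottle with a white trigger head, 68 mm across, 200 mm tall. Origin: centre of its underside.
- tumbler: Bystander: steel drinking tumbler, 72 mm across, 105 mm tall. Origin: centre of its underside.
- katori: Bystander: small steel bowl, 88 mm across, 40 mm tall. Origin: centre of its underside.
- dustpan: Bystander: compact grey plastic dustpan, about 250 mm long with its handle, 170 mm wide, 47 mm tall. Origin: centre of its underside.
- jar: Bystander: clear screw-top jar, 80 mm across, 120 mm tall. Origin: centre of its underside.
- dabba: Bystander: squat steel tin with lid, 100 mm across, 90 mm tall. Origin: centre of its underside.
- soap_dish: Bystander: grey soap dish with a bar of soap, 70 x 105 mm, 27 mm tall. Origin: centre of its underside.
Mind the look-alikes: they are no part of the job. Leave any purple or turquoise look-alike of the part that bears brush_mid alone.

How it is judged:
On the way, in this order (a step that is already met when the one before it is completed fails the run):
1. the divider is lifted clear of its notch (value of joint divider_lift above 0.011 m).
2. the divider has dropped home in the next notch towards the hinge (value of joint divider between 0.031 and 0.039 m and value of joint divider_lift below 0.002 m), for 0.2 s.
3. the brush lies flat in the lengthened front compartment (all of step 2 and x of brush_mid in the frame of storage_box between -0.045 and 0.045 m and y of brush_mid in the frame of storage_box between 0.005 and 0.065 m and z of brush_mid in the frame of storage_box below 0.036 m and angle between brush_mid's own x axis and vertical between 1.4 and 1.74 rad and angle between the x axis of brush_mid and the y axis of storage_box, either way round below 0.4 rad), for 0.2 s.
4. the lid stay is broken at its knuckle (value of joint stay_fold above 0.3 rad), for 0.1 s.
At the end, for the whole second after the job is handed in: The lid is shut (within 0.03 rad), the divider is seated one notch nearer the hinge (within 4 mm of 0.035, lift under 2 mm), and the brush lies still, flat and front to back in the front compartment, its middle 5 to 65 mm before the box's middle, within 45 mm sideways, under 36 mm high (all of step 3 and value of joint lid above 1.66 rad and linear speed of brush below 0.02 m/s); the robot touches nothing.
It fails at once if the lid falls or is slammed (turning faster than 2 rad/s) (velocity of joint lid above 2 rad/s).
It fails at once if the brush is dropped into the box (faster than 0.7 m/s inside it) (z of brush_mid in the frame of storage_box below 0.11 m and x of brush_mid in the frame of storage_box between -0.08 and 0.08 m and y of brush_mid in the frame of storage_box between -0.118 and 0.118 m and linear speed of brush above 0.7 m/s).
It fails at once if one of the other things on the shelf is pushed more than 30 mm from its place or knocked over (distance of any of spray_bottle, tumbler, katori, dustpan, jar, dabba, soap_dish from where it was at the start of the episode above 0.03 m).
It also fails if it takes over 72 s, if anything falls off the work surface, if the arm or the gripper's body presses on something with over 40 N, if the wrist force passes 120 N, or if a joint passes its speed limit or range.

ROBOT

A 6-joint arm with a two-finger parallel gripper is mounted at the origin on the work surface. World frame = base frame: x ahead of the robot, y to its left, z up, the work surface at z = 0. Lengths are in m, angles in rad, forces in N, time in s.
With the tool pointing down it reaches from about 0.35 to 0.775 m from the base axis. Payload 5.5 kg.
Tool frame: the origin (TCP) lies on the mounting face of the last link; the fingertips stand 173 mm ahead of it and the grasp point (between the pads) lies 155 mm ahead of it; z points along the fingers, y is the direction in which the jaws open and shut (so a half turn about z gives the same grasp; the last joint's range is limited). The gripper opens to 85 mm and grips with 20 to 120 N. Pads are 22 mm wide; open, the fingers measure 114 mm over their backs; the gripper's body (76 mm by 85 mm) begins 54 mm behind the grasp point. The pads swing forward as they close: fully open they stand 13 mm farther back than shut.
Start: joints at [0.977, 0.313, 0.046, 1.304, 0, 1.431], TCP at [0.252, 0.517, 0.405] pointing down, gripper open.
Joint ranges: [-2.76, 2.76], [-0.86, 1.69], [-1.03, 1.26], [-2.2, 2.34], [-1.47, 1.5], [-3.14, 3.14]. Speed limits (rad/s): [2.57, 2.57, 3.14, 3.14, 3.14, 3.14].

INTERFACE

Orientations are given as a unit quaternion [w, x, y, z].
In Python, from workcell import get_state, eyes, env gives the robot as it stands. The module is installed in compiled form; this text tells all that it offers.
- The arm moves only by the tool carry_out, never from a script. Its argument "motion" is a list of rows, each an object of numbers: "jaw": the opening, from -1 (shut) to 1 (fully open); "tx", "ty", "tz": the shift along the tool's x, y, z in cm; "wx", "wy", "wz": the turn, a rotation vector about the tool's x, y, z in degrees. In form: [{"jaw": .., "tx": .., "ty": .., "tz": .., "wx": .., "wy": .., "wz": ..}, ...]. A call has 1 to 20 rows; each row shifts and turns the commanded pose from where the row before left it, along the tool's axes as they then stand; what a row does not reach is not made up. A row lasts 1/8 s, in which the tool goes at most 62.5 mm and 10.7 degrees, less where a joint would pass 70% of its speed; a pose out of reach is approached as far as the arm can. A call with a gripper value outside its range is refused whole. The fingers move at their own pace and stop on an object; "force" is the grip in N (left out, the last holds). Time passes only in rows, so rows that do not move let the fingers close. It gives the time, the measured TCP pose, the force and the opening at its end, in the units of the state.
- get_state(): the state, without advancing time (a new reading comes with each control period).
- eyes.read_camera(name): name is "scene" or "top"; returns the picture (384x512x3 uint8, blue, green, red); there is no depth.
- eyes.calibration(name): a dict with "K" (3x3 intrinsics, pixels), "camera_from_world" (4x4, takes a point from world to camera coordinates). Camera axes: x right, y up, looking along -z (the intrinsics and any distortion apply to the point x, -y, -z); pixel columns grow to the right and rows downward; lengths in m; the calibration is good to about 2 mm. A picture is of the moment at which its call begins. calibration takes no time and is no camera call.
- env.hand_in(): hands the job in, once; it reports no verdict.
The state is a dict: "clock": time; "joint_pos": joint angles; "qvel": joint speeds; "tau": joint torques, N m; "tcp_pos": TCP position; "orientation": TCP orientation; "wrist_force": force on the tool from outside, world axes, zero at the start; "ft_torque": the same for the moment, N m; "finger_gap": finger opening in m.
Only numpy, scipy, OpenCV 4.12 (cv2) and the standard library are available. Lean on these libraries where they do the work, as an engineer would, in place of code of your own. Each camera call takes 0.05 s, during which the arm holds its last target.

## Working session

There is one attempt and no reset: what is moved stays moved. The work goes in short steps, Python scripts to look and compute and a tool call to move; the robot and the scene stay as the last step left them, time stands still between calls to the robot, and variables do not carry over. Pictures are saved under pics/ and viewed, and the job is handed in when it is done.

Besides the shell and the picture viewer there is one more tool, called after ">>>" in YAML: its name, and indented under it one key for each argument. carry_out: Moves the arm, as the interface text tells. Its arguments: {"type":"object","properties":{"motion":{"type":"array"},"force":{"type":"number"}},"required":["motion"]}

```bash
mkdir -p pics
python3 - <<'E'
from workcell import get_state, eyes, env
import cv2, numpy as np
np.set_printoptions(precision=4,suppress=True)
for n in ("scene","top"):
    im=eyes.read_camera(n); cv2.imwrite(f"pics/{n}0.png",im)
    c=eyes.calibration(n); print(n,c)
print(get_state())
E
```

```text
scene {'K': array([[496.1138,   0.    , 253.6772],
       [  0.    , 496.1138, 187.1465],
       [  0.    ,   0.    ,   1.    ]]), 'camera_from_world': array([[ 0.2383,  0.9712,  0.0002, -0.1239],
       [-0.7956,  0.1951,  0.5735,  0.2786],
       [ 0.5569, -0.1368,  0.8192, -2.5402],
       [ 0.    ,  0.    ,  0.    ,  1.    ]])}
top {'K': array([[352.2701,   0.    , 254.1453],
       [  0.    , 352.2701, 191.1391],
       [  0.    ,   0.    ,   1.    ]]), 'camera_from_world': array([[ 0.0078, -0.9999, -0.0112,  0.0329],
       [ 0.9854,  0.0058,  0.1704, -0.5582],
       [-0.1703, -0.0123,  0.9853, -1.3311],
       [ 0.    ,  0.    ,  0.    ,  1.    ]])}
{'clock': 0.1, 'joint_pos': array([ 0.9774,  0.3139,  0.0451,  1.3036, -0.0001,  1.4312]), 'qvel': array([-0.0024, -0.0025,  0.0007,  0.0019,  0.001 , -0.0006]), 'tau': array([  0.0026, -48.1725,  29.9244,   0.0127,  -0.0001,  -0.    ]), 'tcp_pos': array([0.252 , 0.5166, 0.4039]), 'orientation': array([-0.0003,  0.225 ,  0.9744, -0.0008]), 'wrist_force': array([-0.3672,  0.3932,  0.3579]), 'ft_torque': array([-0.0091,  0.0408,  0.0131]), 'finger_gap': 0.08569378221323914}
```

View pics/scene0.png

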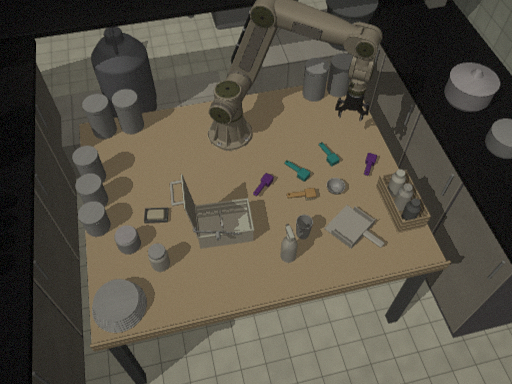

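View pics/top0.png

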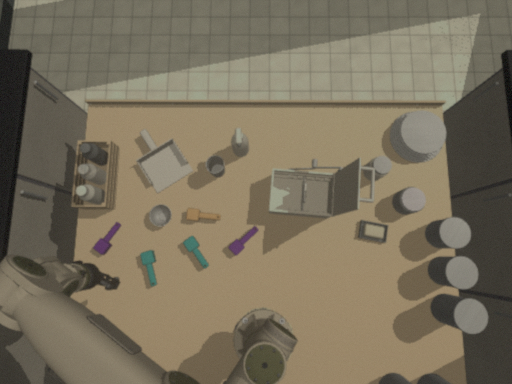

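The scene view shows the open box near (223,222), with its lid standing on the left edge and the stay on the far side. The bamboo brush is at (302,194). In the top view the box is at (303,192), the lid handle at (367,184), the stay knuckle near (313,163) and the brush at (203,215). I'll zoom in next.

Run:
```python
import cv2, numpy as np
t=cv2.imread("pics/top0.png"); s=cv2.imread("pics/scene0.png")
def crop(im,x0,y0,x1,y1,k,fn):
    c=im[y0:y1,x0:x1]; c=np.clip(c.astype(float)*1.5,0,255).astype(np.uint8)
    cv2.imwrite(fn,cv2.resize(c,None,fx=k,fy=k,interpolation=cv2.INTER_CUBIC))
crop(t,255,140,385,230,6,"pics/t_box.png")
crop(s,160,165,270,255,7,"pics/s_box.png")
crop(t,170,130,270,260,4,"pics/t_br.png")
```

```text
(no output)
```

View pics/t_box.png

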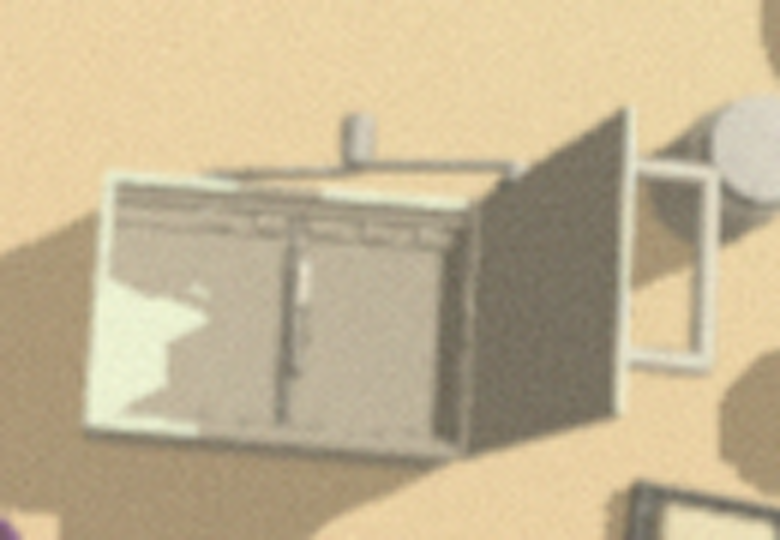

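View pics/s_box.png

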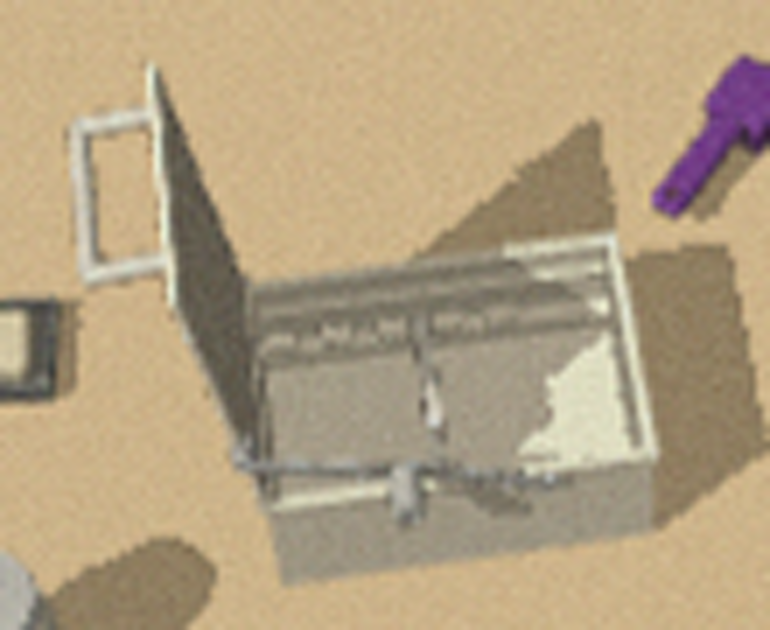

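View pics/t_br.png

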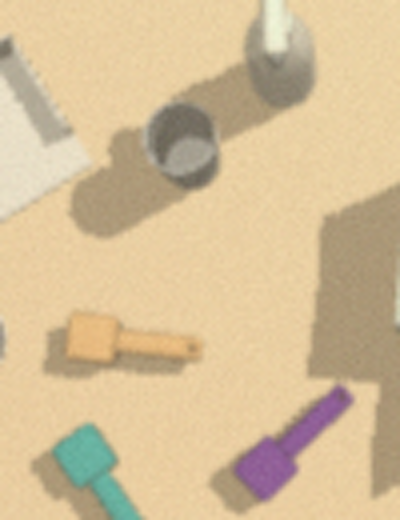

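The crops show the box rim corners. In the top crop they are front-far (110,175), front-near (88,432), hinge-near (462,458) and hinge-far (475,200), with the knuckle at (357,140), the handle bar at (707,270) and the divider tab at (303,280). Next I'll ray-cast these and compare the two views.

```bash
cat > h.py <<'E'
import numpy as np, cv2
from scipy.optimize import least_squares
np.set_printoptions(precision=4,suppress=True)
from workcell import get_state, eyes, env
CAL={n:eyes.calibration(n) for n in("scene","top")}
def ray(n,px):
    c=CAL[n];K=c["K"];T=c["camera_from_world"];R=T[:3,:3];t=T[:3,3]
    d=np.linalg.inv(K)@np.array([px[0],px[1],1.]); d=np.array([d[0],-d[1],-d[2]])
    return -R.T@t, R.T@d
def cast(n,px,z):
    o,d=ray(n,px); return o+d*(z-o[2])/d[2]
def proj(n,p):
    c=CAL[n];T=c["camera_from_world"];p=np.atleast_2d(p)
    q=p@T[:3,:3].T+T[:3,3]; q=q*[1,-1,-1]; q=q@c["K"].T; return q[:,:2]/q[:,2:]
def tri(ps,pt):
    A=[];b=[]
    for n,p in(("scene",ps),("top",pt)):
        o,d=ray(n,p);d=d/np.linalg.norm(d);M=np.eye(3)-np.outer(d,d);A.append(M);b.append(M@o)
    x=np.linalg.solve(sum(A),sum(b)); return x,[np.linalg.norm(A[i]@x-b[i]) for i in(0,1)]
def uc(p,k,x0,y0): return ((p[0]+.5)/k-.5+x0,(p[1]+.5)/k-.5+y0)
def rotz(a): return np.array([[np.cos(a),-np.sin(a),0],[np.sin(a),np.cos(a),0],[0,0,1]])
def grab(n,fn,x0,y0,x1,y1,k,g=1.5):
    im=eyes.read_camera(n); c=np.clip(im[y0:y1,x0:x1].astype(float)*g,0,255).astype(np.uint8)
    cv2.imwrite(fn,cv2.resize(c,None,fx=k,fy=k,interpolation=cv2.INTER_CUBIC)); return im
E
cat > m1.py <<'E'
from h import *
tc=lambda *p: uc(p,6,255,140)
sc=lambda *p: uc(p,7,160,165)
loc=np.array([[80,117.5,100],[-80,117.5,100],[-80,-117.5,100],[80,-117.5,100]])/1e3
pt=[tc(107,174),tc(88,434),tc(462,459),tc(477,203)]
ps=[sc(657,458),sc(616,234),sc(247,282),sc(268,508)]
for a,b in zip(pt,ps): print(cast("top",a,.1),cast("scene",b,.1))
for n,pp in(("top",pt),("scene",ps)):
    P=np.array([cast(n,p,.1) for p in pp])
    f=lambda v: ((loc@rotz(v[2]).T)[:,:2]+v[:2]-P[:,:2]).ravel()
    r=least_squares(f,[.5,-.1,0],loss="soft_l1",f_scale=.003); print(n,r.x,np.degrees(r.x[2]),(f(r.x)*1e3))
# knuckle
print("knuckle",tri(sc(404,495),tc(357,140)))
print("handle",tri(sc(83,200),tc(705,268)))
E
python3 m1.py
```

```text
[ 0.6365 -0.0328  0.1   ] [ 0.6422 -0.0311  0.1   ]
[ 0.4708 -0.0208  0.1   ] [ 0.4782 -0.0175  0.1   ]
[ 0.4568 -0.2521  0.1   ] [ 0.4584 -0.2497  0.1   ]
[ 0.6189 -0.2663  0.1   ] [ 0.6203 -0.2652  0.1   ]
top [ 0.546  -0.1431 -0.0735] -4.211497602797301 [-2.0917  0.9999  4.0893  0.7912  0.8463 -2.3509 -1.7593  0.137 ]
scene [ 0.5498 -0.1409 -0.0894] -5.125054528172887 [-2.2869  0.1003  2.4076  0.8107  1.2324 -1.0889 -1.3079  0.1409]
knuckle (array([ 0.6506, -0.1861,  0.1345]), [np.float64(0.00018320493425161326), np.float64(0.00018320493425162972)])
handle (array([ 0.5337, -0.3331,  0.3273]), [np.float64(0.0002951425635015537), np.float64(0.00029514256350143624)])
```

```bash
cat >> m1.py <<'E'
print('---joint')
a=np.radians(97); u=np.array([np.cos(a),np.sin(a)]); nn=np.array([-np.sin(a),np.cos(a)])
def lidp(x,al,off): 
    q=al*u+off*nn; return [x,-117.5+q[0],103+q[1]]
F=[([80,117.5,100],pt[0],ps[0]),([-80,117.5,100],pt[1],ps[1]),([-80,-117.5,100],pt[2],ps[2]),([80,-117.5,100],pt[3],ps[3]),
 ([105,-33.7,135.5],tc(357,140),sc(404,495)),(lidp(0,230,45),tc(706,268),sc(83,202)),
 (lidp(82,236,0),tc(629,107),sc(173,305)),(lidp(-82,236,0),tc(619,414),sc(153,67))]
L=np.array([f[0] for f in F])/1e3
PT=np.array([f[1] for f in F]);PS=np.array([f[2] for f in F])
def f(v):
    W=L@rotz(v[2]).T+[v[0],v[1],0]
    return np.r_[(proj("top",W)-PT).ravel(),(proj("scene",W)-PS).ravel()]
r=least_squares(f,[.548,-.142,-.08],loss="soft_l1",f_scale=.5); print(r.x,np.degrees(r.x[2])); print(f(r.x).reshape(2,-1,2))
for n in("top","scene"):
    im=cv2.imread(f"pics/{n}0.png"); h=cv2.cvtColor(im,cv2.COLOR_BGR2HSV)
    b=((170,195,235,232),(280,180,325,205))[n=="scene"]
    x0,y0,x1,y1=b; c=h[y0:y1,x0:x1]
    m=((c[...,1]>95)&(c[...,0]<25)&(c[...,2]>95)).astype(np.uint8)
    print(n,m.sum()); cv2.imwrite(f"pics/mask_{n}.png",cv2.resize(np.hstack([m*255]),None,fx=8,fy=8,interpolation=0))
    print("sample bg",np.median(c[:4].reshape(-1,3),axis=0))
E
python3 m1.py | sed -n '/joint/,$p'
```

```text
---joint
[ 0.5485 -0.1429 -0.0788] -4.513530166755583
[[[-0.1893 -0.2527]
  [-0.3615 -1.9316]
  [ 0.4363 -0.7358]
  [ 0.0125 -0.0207]
  [-0.2759 -0.0447]
  [-0.5915  0.1112]
  [ 0.0669 -0.5985]
  [-0.2051  0.2191]]

 [[-0.4896 -0.8956]
  [-0.4425  0.0555]
  [-0.8758  0.4003]
  [-0.322  -0.1975]
  [ 0.3513 -0.1958]
  [ 0.1117 -0.1396]
  [-0.0693 -0.4415]
  [-0.5897 -0.7715]]]
top 275
sample bg [ 19.  78. 156.]
scene 188
sample bg [ 19.  83. 137.]
```

Run:
```python
from h import *
for n in("top","scene"):
    im=cv2.imread(f"pics/{n}0.png"); 
    b=((170,195,235,232),(275,175,330,210))[n=="scene"]
    x0,y0,x1,y1=b; c=np.clip(im[y0:y1,x0:x1].astype(float)*1.5,0,255).astype(np.uint8)
    cv2.imwrite(f"pics/br_{n}.png",cv2.resize(c,None,fx=12,fy=12,interpolation=cv2.INTER_CUBIC))
```

```text
(no output)
```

View pics/br_top.png

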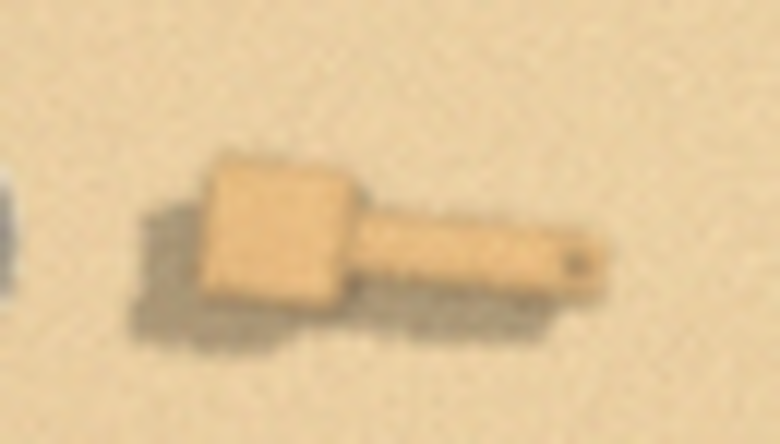

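View pics/br_scene.png

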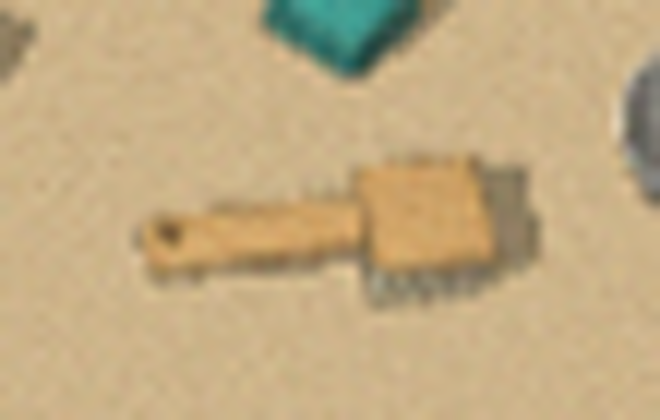

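Run:
```python
from h import *
for n,x0,y0,he,hd in(("top",170,195,(604,264),(211,225)),("scene",275,175,(145,247),(487,211))):
    a=cast(n,uc(he,12,x0,y0),.036);b=cast(n,uc(hd,12,x0,y0),.036)
    d=b-a;print(n,a,b,"mid",(a+b)/2,"len",np.linalg.norm(d),"yaw",np.degrees(np.arctan2(d[1],d[0])))
```

```text
top [0.4586 0.1699 0.036 ] [0.4705 0.2986 0.036 ] mid [0.4645 0.2343 0.036 ] len 0.1292512435173628 yaw 84.72072012966161
scene [0.4637 0.1694 0.036 ] [0.4789 0.3015 0.036 ] mid [0.4713 0.2355 0.036 ] len 0.13296971615817824 yaw 83.42956848169071
```

Box ≈ (0.5485, -0.1429) with yaw -4.5°. Brush middle ≈ (0.468, 0.235), pointing at about 84°. I'll turn the tool into the box frame and go above the divider tab.

>>> carry_out:
  motion:
    - {"jaw":0.1,"wz":-7.2}
    - {"jaw":0.1,"wz":-7.2}
    - {"jaw":0.1,"wz":-7.1}
    - {"jaw":0.1,"tx":-2.17,"ty":-4.0}
    - {"jaw":0.1,"tx":-2.17,"ty":-4.0}
    - {"jaw":0.1,"tx":-2.17,"ty":-4.0}
    - {"jaw":0.1,"tx":-2.17,"ty":-4.0}
    - {"jaw":0.1,"tx":-2.17,"ty":-4.0}
    - {"jaw":0.1,"tx":-2.17,"ty":-4.0}
    - {"jaw":0.1,"tx":-2.17,"ty":-4.0}
    - {"jaw":0.1,"tx":-2.17,"ty":-4.0}
    - {"jaw":0.1,"tx":-2.17,"ty":-4.0}
    - {"jaw":0.1,"tx":-2.17,"ty":-4.0}
    - {"jaw":0.1,"tx":-2.17,"ty":-4.0}
    - {"jaw":0.1,"tx":-2.17,"ty":-4.0}
    - {"jaw":0.1,"tx":-2.17,"ty":-4.0}
    - {"jaw":0.1,"tx":-2.17,"ty":-4.0}
    - {"jaw":0.1,"tx":-2.17,"ty":-4.0}
    - {"jaw":0.1,"tx":-2.17,"ty":-4.0}

```text
invalid input at $.motion[0]: expected keys jaw, tx, ty, tz, wx, wy, wz
```

>>> carry_out:
  motion:
    - {"jaw":0.1,"tx":0,"ty":0,"tz":0,"wx":0,"wy":0,"wz":-7.2}
    - {"jaw":0.1,"tx":0,"ty":0,"tz":0,"wx":0,"wy":0,"wz":-7.2}
    - {"jaw":0.1,"tx":0,"ty":0,"tz":0,"wx":0,"wy":0,"wz":-7.1}
    - {"jaw":0.1,"tx":-2.5,"ty":-4.6,"tz":0,"wx":0,"wy":0,"wz":0}
    - {"jaw":0.1,"tx":-2.5,"ty":-4.6,"tz":0,"wx":0,"wy":0,"wz":0}
    - {"jaw":0.1,"tx":-2.5,"ty":-4.6,"tz":0,"wx":0,"wy":0,"wz":0}
    - {"jaw":0.1,"tx":-2.5,"ty":-4.6,"tz":0,"wx":0,"wy":0,"wz":0}
    - {"jaw":0.1,"tx":-2.5,"ty":-4.6,"tz":0,"wx":0,"wy":0,"wz":0}
    - {"jaw":0.1,"tx":-2.5,"ty":-4.6,"tz":0,"wx":0,"wy":0,"wz":0}
    - {"jaw":0.1,"tx":-2.5,"ty":-4.6,"tz":0,"wx":0,"wy":0,"wz":0}
    - {"jaw":0.1,"tx":-2.5,"ty":-4.6,"tz":0,"wx":0,"wy":0,"wz":0}
    - {"jaw":0.1,"tx":-2.5,"ty":-4.6,"tz":0,"wx":0,"wy":0,"wz":0}
    - {"jaw":0.1,"tx":-2.5,"ty":-4.6,"tz":0,"wx":0,"wy":0,"wz":0}
    - {"jaw":0.1,"tx":-2.5,"ty":-4.6,"tz":0,"wx":0,"wy":0,"wz":0}
    - {"jaw":0.1,"tx":-2.5,"ty":-4.6,"tz":0,"wx":0,"wy":0,"wz":0}
    - {"jaw":0.1,"tx":-2.5,"ty":-4.6,"tz":0,"wx":0,"wy":0,"wz":0}
    - {"jaw":0.1,"tx":-2.2,"ty":-4.6,"tz":0,"wx":0,"wy":0,"wz":0}
    - {"jaw":0.1,"tx":0,"ty":0,"tz":0,"wx":0,"wy":0,"wz":0}
  force: 25

```text
clock: 2.35
tcp_pos: [0.5483, -0.1556, 0.4034]
orientation: [-0.0, 0.041, 0.999, -0.0]
wrist_force: [-0.3, 0.1, -0.6]
finger_gap: 0.0471
```

```bash
cat >> h.py <<'E'
from scipy.spatial.transform import Rotation as Rn
BX=np.array([.5485,-.1429,0]); BY=-.0788
def st():
    s=get_state(); q=s["orientation"]; R=Rn.from_quat([q[1],q[2],q[3],q[0]]).as_matrix()
    g=s["tcp_pos"]+R[:,2]*.155
    gb=rotz(BY).T@(g-BX)
    print("t %.2f tcp"%s["clock"],s["tcp_pos"],"grasp",g,"inbox_mm",gb*1e3,"gap %.4f"%s["finger_gap"],"F",s["wrist_force"])
    print(" xdir %.2f ydir %.2f z"%(np.degrees(np.arctan2(R[1,0],R[0,0])),np.degrees(np.arctan2(R[1,1],R[0,1]))),R[:,2],"q",s["joint_pos"])
    return s,R,g
def todo(tgt):  # world grasp-point target -> tool shifts cm
    s,R,g=st(); print("todo cm tool xyz",R.T@(np.array(tgt)-g)*100)
def box(p): return rotz(BY)@(np.array(p)/1e3)+BX
E
python3 - <<'E'
from h import *
todo(box([0,-10,84]))
print(proj("top",box([0,-10,95])))
grab("top","pics/t1.png",240,130,370,225,6)
E
```

```text
t 2.35 tcp [ 0.5483 -0.1556  0.4034] grasp [ 0.5482 -0.1557  0.2484] inbox_mm [  0.6806 -12.7386 248.4004] gap 0.0471 F [-0.2761  0.1125 -0.6035]
 xdir 175.25 ydir 85.25 z [-0.0008 -0.     -1.    ] q [-0.4173  0.3041  0.0302  1.2977 -0.0004 -0.3344]
todo cm tool xyz [ 0.0559  0.2751 16.4401]
[[304.2365 191.9925]]
```

View pics/t1.png

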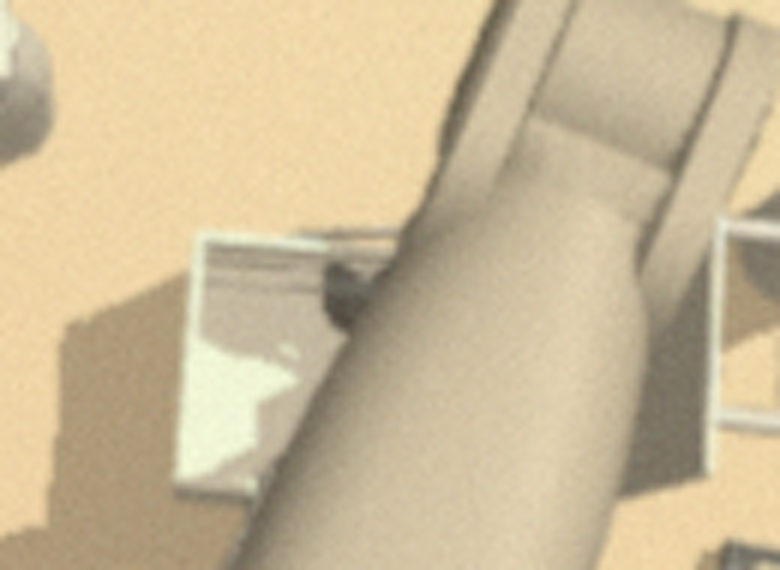

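The arm covers the divider in the top view, so I'll use the scene camera.

Run:
```python
from h import *
grab("scene","pics/s1.png",150,100,300,250,4)
```

```text
(no output)
```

View pics/s1.png

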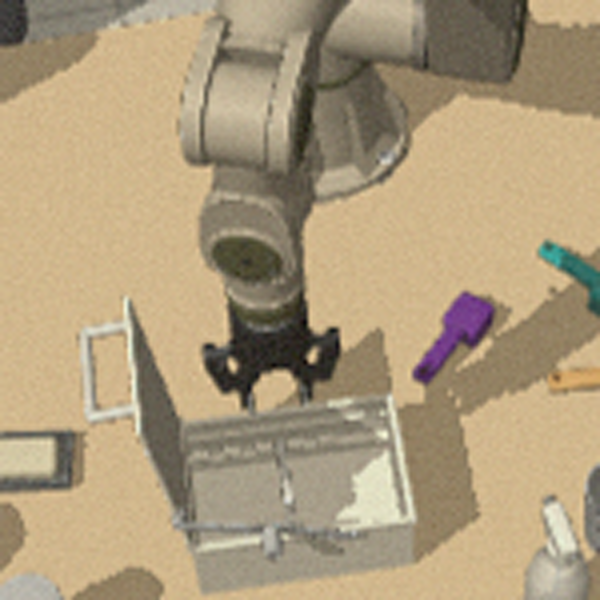

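>>> carry_out:
  motion:
    - {"jaw":0.0,"tx":0.05,"ty":0.27,"tz":3,"wx":0,"wy":0,"wz":-0.25}
    - {"jaw":0.0,"tx":0,"ty":0,"tz":4,"wx":0,"wy":0,"wz":0}
    - {"jaw":0.0,"tx":0,"ty":0,"tz":4,"wx":0,"wy":0,"wz":0}
    - {"jaw":0.0,"tx":0,"ty":0,"tz":2,"wx":0,"wy":0,"wz":0}
    - {"jaw":0.0,"tx":0,"ty":0,"tz":0,"wx":0,"wy":0,"wz":0}

```text
clock: 3.08
tcp_pos: [0.5459, -0.1478, 0.2732]
orientation: [-0.002, 0.036, 0.999, 0.001]
wrist_force: [-0.3, 0.2, 0.4]
finger_gap: 0.0429
```

Run:
```python
from h import *
todo(box([0,-10,84]))
grab("scene","pics/s2.png",170,150,270,250,6)
```

```text
t 3.08 tcp [ 0.5459 -0.1478  0.2732] grasp [ 0.5453 -0.1475  0.1182] inbox_mm [ -2.7933  -4.852  118.1918] gap 0.0429 F [-0.2942  0.1752  0.4193]
 xdir 175.85 ydir 85.85 z [-0.0039  0.002  -1.    ] q [-0.4064  0.3695 -0.2059  0.9997  0.0003 -0.334 ]
todo cm tool xyz [-0.2898 -0.5223  3.4172]
```

View pics/s2.png

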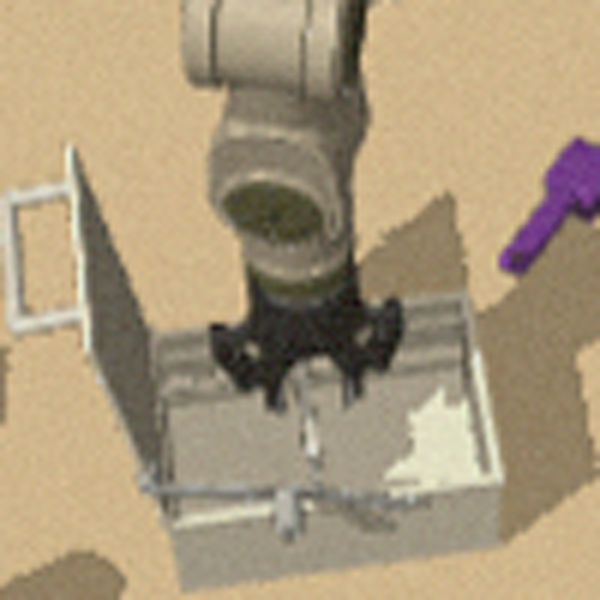

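The fingers straddle the tab, with tips at (275,405) and (350,400) and the tab at about (308,420). I'll correct the offset and descend.

>>> carry_out:
  motion:
    - {"jaw":0.0,"tx":-0.3,"ty":-0.5,"tz":0,"wx":0,"wy":0,"wz":0.3}
    - {"jaw":0.0,"tx":0,"ty":0,"tz":1.0,"wx":0,"wy":0,"wz":0}
    - {"jaw":0.0,"tx":0,"ty":0,"tz":1.0,"wx":0,"wy":0,"wz":0}
    - {"jaw":0.0,"tx":0,"ty":0,"tz":0,"wx":0,"wy":0,"wz":0}
    - {"jaw":0.0,"tx":0,"ty":0,"tz":0,"wx":0,"wy":0,"wz":0}

```text
clock: 3.75
tcp_pos: [0.5497, -0.1549, 0.2545]
orientation: [-0.0, 0.04, 0.999, 0.0]
wrist_force: [0.1, 0.4, -0.2]
finger_gap: 0.0427
```

Run:
```python
from h import *
todo(box([0,-10,84]))
```

```text
t 3.75 tcp [ 0.5497 -0.1549  0.2545] grasp [ 0.5497 -0.1548  0.0995] inbox_mm [  2.1194 -11.8185  99.5164] gap 0.0427 F [ 0.1495  0.427  -0.184 ]
 xdir 175.44 ydir 85.44 z [-0.0004  0.0003 -1.    ] q [-0.4152  0.3934 -0.22    0.9578  0.0001 -0.3357]
todo cm tool xyz [0.2115 0.1813 1.5518]
```

>>> carry_out:
  motion:
    - {"jaw":0.0,"tx":0.2,"ty":0.18,"tz":0.5,"wx":0,"wy":0,"wz":0}
    - {"jaw":0.0,"tx":0,"ty":0,"tz":0.5,"wx":0,"wy":0,"wz":0}
    - {"jaw":0.0,"tx":0,"ty":0,"tz":0.4,"wx":0,"wy":0,"wz":0}
    - {"jaw":-1,"tx":0,"ty":0,"tz":0,"wx":0,"wy":0,"wz":0}
    - {"jaw":-1,"tx":0,"ty":0,"tz":0,"wx":0,"wy":0,"wz":0}
    - {"jaw":-1,"tx":0,"ty":0,"tz":0,"wx":0,"wy":0,"wz":0}
    - {"jaw":-1,"tx":0,"ty":0,"tz":0,"wx":0,"wy":0,"wz":0}
    - {"jaw":-1,"tx":0,"ty":0,"tz":0,"wx":0,"wy":0,"wz":0}
  force: 25

```text
clock: 4.75
tcp_pos: [0.548, -0.153, 0.2407]
orientation: [0.0, 0.04, 0.999, 0.0]
wrist_force: [0.7, -0.4, 0.2]
finger_gap: 0.0088
```

Run:
```python
from h import *
st()
```

```text
t 4.75 tcp [ 0.548  -0.153   0.2407] grasp [ 0.548  -0.153   0.0857] inbox_mm [  0.3073 -10.0653  85.744 ] gap 0.0088 F [ 0.7418 -0.4446  0.2109]
 xdir 175.45 ydir 85.45 z [ 0.0001  0.     -1.    ] q [-0.4133  0.4021 -0.2444  0.9242  0.0001 -0.3339]
```

The tab is gripped: the gap is 8.8 mm and the side force is negligible. Now the lift.

>>> carry_out:
  motion:
    - {"jaw":-1,"tx":0,"ty":0,"tz":-0.6,"wx":0,"wy":0,"wz":0}
    - {"jaw":-1,"tx":0,"ty":0,"tz":-0.6,"wx":0,"wy":0,"wz":0}
    - {"jaw":-1,"tx":0,"ty":0,"tz":-0.6,"wx":0,"wy":0,"wz":0}
    - {"jaw":-1,"tx":0,"ty":0,"tz":0,"wx":0,"wy":0,"wz":0}
    - {"jaw":-1,"tx":0,"ty":0,"tz":0,"wx":0,"wy":0,"wz":0}

```text
clock: 5.38
tcp_pos: [0.548, -0.153, 0.2587]
orientation: [0.0, 0.04, 0.999, 0.0]
wrist_force: [0.2, -0.6, -0.9]
finger_gap: 0.0089
```

Run:
```python
from h import *
st()
grab("scene","pics/s3.png",170,150,270,250,6)
```

```text
t 5.38 tcp [ 0.548  -0.153   0.2587] grasp [ 0.548  -0.1529  0.1037] inbox_mm [  0.3084 -10.0552 103.7152] gap 0.0089 F [ 0.2083 -0.6013 -0.925 ]
 xdir 175.45 ydir 85.45 z [ 0.0002  0.     -1.    ] q [-0.4133  0.3856 -0.2206  0.9644  0.0001 -0.3338]
```

View pics/s3.png

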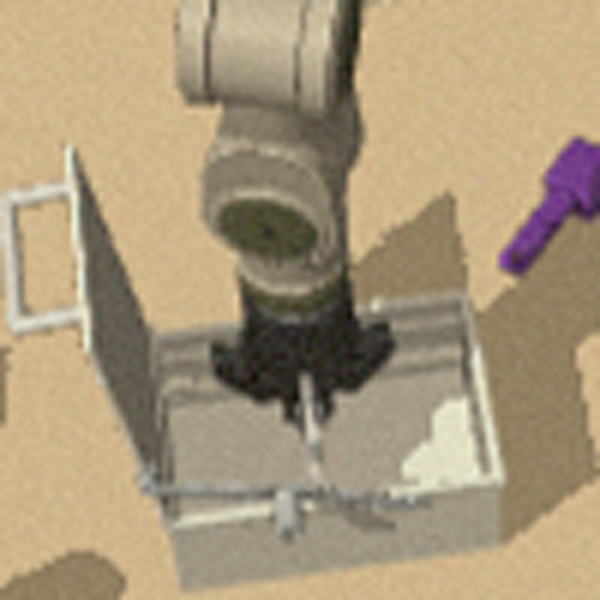

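The divider has lifted: about 1 N of weight on the wrist, and the tab at (308,400) has moved up. I'll shift it 35 mm towards the hinge and lower it.

>>> carry_out:
  motion:
    - {"jaw":-1,"tx":0,"ty":-0.7,"tz":0,"wx":0,"wy":0,"wz":0}
    - {"jaw":-1,"tx":0,"ty":-0.7,"tz":0,"wx":0,"wy":0,"wz":0}
    - {"jaw":-1,"tx":0,"ty":-0.7,"tz":0,"wx":0,"wy":0,"wz":0}
    - {"jaw":-1,"tx":0,"ty":-0.7,"tz":0,"wx":0,"wy":0,"wz":0}
    - {"jaw":-1,"tx":0,"ty":-0.7,"tz":0,"wx":0,"wy":0,"wz":0}
    - {"jaw":-1,"tx":0,"ty":0,"tz":0,"wx":0,"wy":0,"wz":0}
    - {"jaw":-1,"tx":0,"ty":0,"tz":0,"wx":0,"wy":0,"wz":0}

```text
clock: 6.3
tcp_pos: [0.5452, -0.188, 0.2587]
orientation: [0.0, 0.04, 0.999, -0.0]
wrist_force: [-0.0, -0.4, -1.5]
finger_gap: 0.0081
```

Run:
```python
from h import *
st()
```

```text
t 6.30 tcp [ 0.5452 -0.188   0.2587] grasp [ 0.5452 -0.1881  0.1037] inbox_mm [  0.2564 -45.3128 103.6989] gap 0.0081 F [-0.0057 -0.4192 -1.5309]
 xdir 175.43 ydir 85.43 z [ 0.     -0.0003 -1.    ] q [-0.4713  0.3992 -0.1998  0.9717 -0.0002 -0.3915]
```

>>> carry_out:
  motion:
    - {"jaw":-1,"tx":0,"ty":0,"tz":0.6,"wx":0,"wy":0,"wz":0}
    - {"jaw":-1,"tx":0,"ty":0,"tz":0.6,"wx":0,"wy":0,"wz":0}
    - {"jaw":-1,"tx":0,"ty":0,"tz":0.6,"wx":0,"wy":0,"wz":0}
    - {"jaw":-1,"tx":0,"ty":0,"tz":0,"wx":0,"wy":0,"wz":0}
    - {"jaw":-1,"tx":0,"ty":0,"tz":0,"wx":0,"wy":0,"wz":0}

```text
clock: 6.92
tcp_pos: [0.5452, -0.1878, 0.2407]
orientation: [0.0, 0.04, 0.999, -0.0]
wrist_force: [-0.8, -0.2, 1.8]
finger_gap: 0.0087
```

Run:
```python
from h import *
st()
```

```text
t 6.92 tcp [ 0.5452 -0.1878  0.2407] grasp [ 0.5453 -0.1878  0.0857] inbox_mm [  0.3047 -45.0394  85.7403] gap 0.0087 F [-0.7927 -0.1824  1.7801]
 xdir 175.45 ydir 85.45 z [ 0.0002 -0.0001 -1.    ] q [-0.4709  0.4153 -0.2237  0.9316 -0.     -0.3915]
```

It has seated, with an upward reaction of about 2 N. I'll release and rise.

>>> carry_out:
  motion:
    - {"jaw":-0.2,"tx":0,"ty":0,"tz":0,"wx":0,"wy":0,"wz":0}
    - {"jaw":-0.2,"tx":0,"ty":0,"tz":0,"wx":0,"wy":0,"wz":0}
    - {"jaw":-0.2,"tx":0,"ty":0,"tz":0,"wx":0,"wy":0,"wz":0}
    - {"jaw":-0.2,"tx":0,"ty":0,"tz":-2,"wx":0,"wy":0,"wz":0}
    - {"jaw":-0.2,"tx":0,"ty":0,"tz":-3,"wx":0,"wy":0,"wz":0}
    - {"jaw":-0.2,"tx":0,"ty":4,"tz":-3,"wx":0,"wy":0,"wz":0}
    - {"jaw":0,"tx":0,"ty":5,"tz":-3,"wx":0,"wy":0,"wz":0}
    - {"jaw":0,"tx":0,"ty":5,"tz":-2,"wx":0,"wy":0,"wz":0}
    - {"jaw":0,"tx":0,"ty":5,"tz":0,"wx":0,"wy":0,"wz":0}
    - {"jaw":0,"tx":0,"ty":5,"tz":0,"wx":0,"wy":0,"wz":0}
    - {"jaw":0,"tx":0,"ty":5,"tz":0,"wx":0,"wy":0,"wz":0}
    - {"jaw":0,"tx":0,"ty":0,"tz":0,"wx":0,"wy":0,"wz":0}

```text
clock: 8.43
tcp_pos: [0.568, 0.1045, 0.3706]
orientation: [-0.0, 0.037, 0.999, 0.0]
wrist_force: [0.3, 0.2, -0.1]
finger_gap: 0.0426
```

Run:
```python
from h import *
st()
grab("top","pics/t4.png",255,140,385,230,6)
grab("scene","pics/s4.png",160,165,270,255,7)
```

```text
t 8.43 tcp [0.568  0.1045 0.3706] grasp [0.568  0.1046 0.2156] inbox_mm [ -0.0889 248.2286 215.5721] gap 0.0426 F [ 0.2665  0.1997 -0.0616]
 xdir 175.75 ydir 85.75 z [-0.      0.0007 -1.    ] q [ 0.0427  0.3293 -0.0152  1.2263  0.0007  0.117 ]
```

View pics/t4.png

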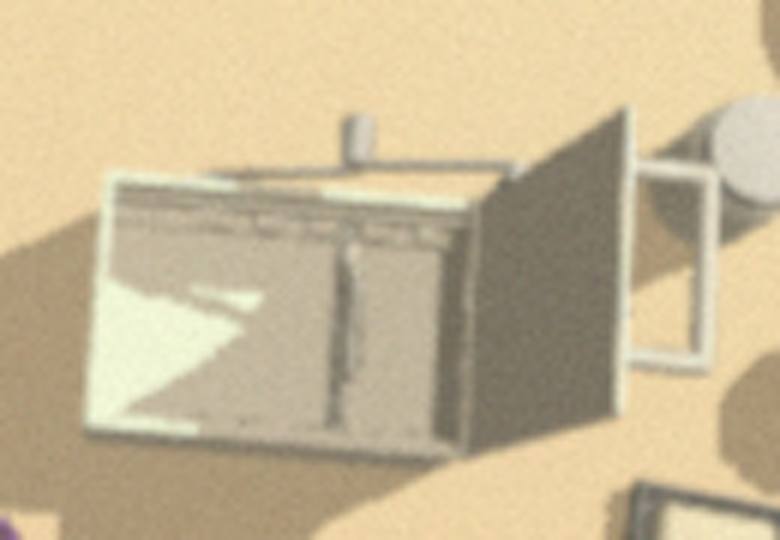

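View pics/s4.png

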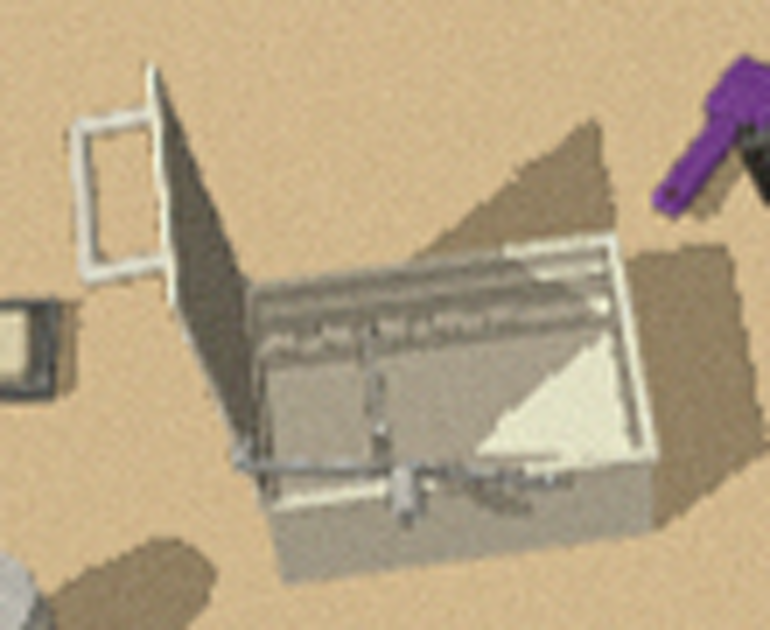

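Both views show the divider one notch on: the panel moved from about x=287 to about x=338 in the top crop, roughly 34 mm. Nothing else has moved. On to the brush.

>>> carry_out:
  motion:
    - {"jaw":0,"tx":3.65,"ty":4.25,"tz":0,"wx":0,"wy":0,"wz":0}
    - {"jaw":0,"tx":3.65,"ty":4.25,"tz":0,"wx":0,"wy":0,"wz":0}
    - {"jaw":0,"tx":3.65,"ty":4.25,"tz":0,"wx":0,"wy":0,"wz":0}
    - {"jaw":0,"tx":0,"ty":0,"tz":0,"wx":0,"wy":0,"wz":-9.8}
    - {"jaw":0,"tx":0,"ty":0,"tz":0,"wx":0,"wy":0,"wz":-9.8}
    - {"jaw":0,"tx":0,"ty":0,"tz":0,"wx":0,"wy":0,"wz":-9.8}
    - {"jaw":0,"tx":0,"ty":0,"tz":0,"wx":0,"wy":0,"wz":-9.8}
    - {"jaw":0,"tx":0,"ty":0,"tz":0,"wx":0,"wy":0,"wz":-9.8}
    - {"jaw":0,"tx":0,"ty":0,"tz":0,"wx":0,"wy":0,"wz":-9.8}
    - {"jaw":0,"tx":0,"ty":0,"tz":0,"wx":0,"wy":0,"wz":-9.8}
    - {"jaw":0,"tx":0,"ty":0,"tz":0,"wx":0,"wy":0,"wz":-9.8}
    - {"jaw":0,"tx":0,"ty":0,"tz":0,"wx":0,"wy":0,"wz":-9.8}
    - {"jaw":0,"tx":0,"ty":0,"tz":0,"wx":0,"wy":0,"wz":0}
    - {"jaw":0,"tx":0,"ty":0,"tz":0,"wx":0,"wy":0,"wz":0}

```text
clock: 10.28
tcp_pos: [0.4694, 0.2362, 0.3707]
orientation: [0.0, -0.665, 0.747, -0.0]
wrist_force: [0.7, 0.1, -0.1]
finger_gap: 0.0425
```

Run:
```python
from h import *
todo([.4685,.240,.030])
t=cv2.imread("pics/top0.png")
for n,p in(("teal",(192,243)),("katori",(160,216)),("bottle",(240,140)),("tumbler",(216,167))): print(n,cast("top",p,.03))
grab("scene","pics/s5.png",260,120,360,220,6)
```

```text
t 10.28 tcp [0.4694 0.2362 0.3707] grasp [0.4694 0.2362 0.2157] inbox_mm [-108.6616  371.7415  215.7061] gap 0.0425 F [ 0.6874  0.0774 -0.0905]
 xdir -96.59 ydir 173.41 z [ 0.  0. -1.] q [ 0.3134  0.2304 -0.1489  1.1914  0.     -1.1424]
todo cm tool xyz [-0.3623  0.1368 18.5706]
teal [0.3557 0.2763 0.03  ]
katori [0.4597 0.4063 0.03  ]
bottle [0.7721 0.0962 0.03  ]
tumbler [0.6587 0.1911 0.03  ]
```

View pics/s5.png

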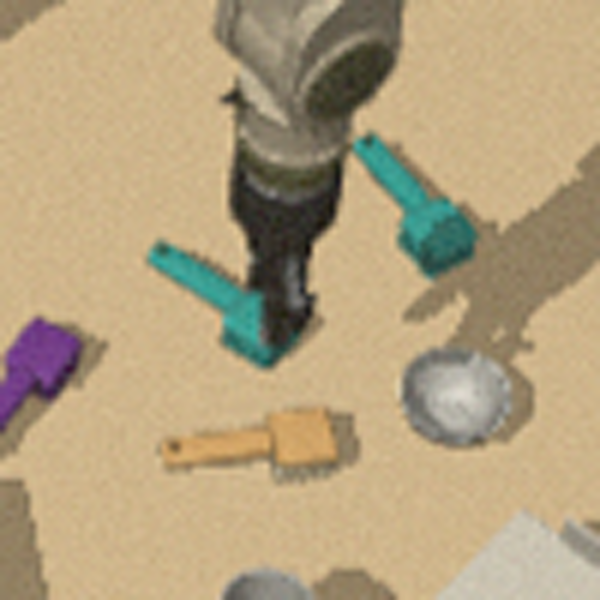

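>>> carry_out:
  motion:
    - {"jaw":0.1,"tx":-0.36,"ty":0.13,"tz":4,"wx":0,"wy":0,"wz":-0.5}
    - {"jaw":0.1,"tx":0,"ty":0,"tz":5,"wx":0,"wy":0,"wz":0}
    - {"jaw":0.1,"tx":0,"ty":0,"tz":4,"wx":0,"wy":0,"wz":0}
    - {"jaw":0.1,"tx":0,"ty":0,"tz":1.5,"wx":0,"wy":0,"wz":0}
    - {"jaw":0.1,"tx":0,"ty":0,"tz":0,"wx":0,"wy":0,"wz":0}
    - {"jaw":0.1,"tx":0,"ty":0,"tz":0,"wx":0,"wy":0,"wz":0}

```text
clock: 11.08
tcp_pos: [0.4692, 0.2411, 0.2274]
orientation: [0.001, -0.67, 0.742, -0.001]
wrist_force: [0.1, 0.1, 0.4]
finger_gap: 0.0471
```

Run:
```python
from h import *
todo([.4685,.240,.030])
grab("scene","pics/s6.png",260,120,360,220,6)
```

```text
t 11.07 tcp [0.4692 0.2411 0.2274] grasp [0.4697 0.2412 0.0724] inbox_mm [-108.8302  376.7027   72.3773] gap 0.0471 F [0.1439 0.1394 0.381 ]
 xdir -95.87 ydir 174.13 z [ 0.0028  0.0009 -1.    ] q [ 0.3223  0.3444 -0.3709  0.8526  0.     -1.146 ]
todo cm tool xyz [0.1365 0.1145 4.2373]
```

View pics/s6.png

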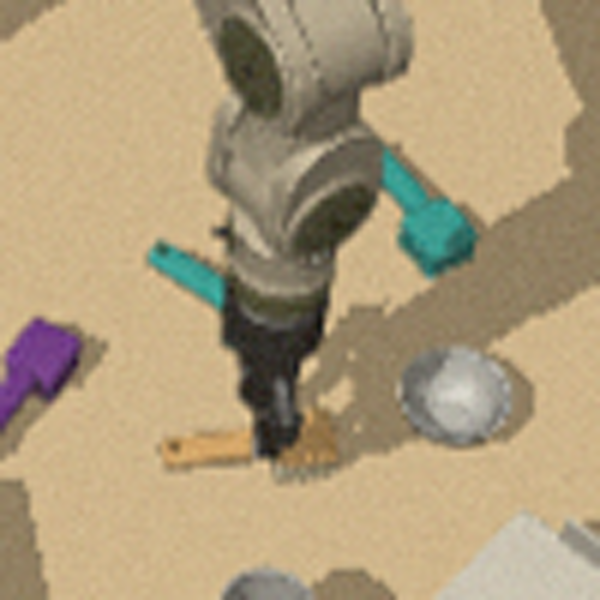

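Run:
```python
from h import *
print("junction",cast("scene",uc((364,220),12,275,175),.036),cast("top",uc((346,238),12,170,195),.036))
o=np.array([260,120])
for p in([.4692,.2411,.0544],[.4692,.2411,.036],[.4692,.2411,.072],[.4685,.24,.03]): print((proj("scene",p)[0]-o)*6)
print(proj("scene",[[.47,.2,.03],[.47,.25,.03]]))
```

```text
junction [0.4716 0.2544 0.036 ] [0.4665 0.2544 0.036 ]
[253.6099 424.4853]
[251.6802 438.1049]
[255.48   411.2873]
[249.419  442.0577]
[[293.3315 195.6509]
 [303.742  193.5105]]
```

The finger sits a little close to the head, so I'll move 9 mm towards the handle end and go down to grasp.

>>> carry_out:
  motion:
    - {"jaw":0.1,"tx":0.95,"ty":0.1,"tz":0,"wx":0,"wy":0,"wz":0}
    - {"jaw":0.1,"tx":0,"ty":0,"tz":1.6,"wx":0,"wy":0,"wz":0}
    - {"jaw":0.1,"tx":0,"ty":0,"tz":1.6,"wx":0,"wy":0,"wz":0}
    - {"jaw":0.1,"tx":0,"ty":0,"tz":1.0,"wx":0,"wy":0,"wz":0}
    - {"jaw":0.1,"tx":0,"ty":0,"tz":0,"wx":0,"wy":0,"wz":0}

```text
clock: 11.75
tcp_pos: [0.466, 0.2311, 0.1835]
orientation: [-0.0, -0.67, 0.742, 0.0]
wrist_force: [-0.5, -0.4, 0.6]
finger_gap: 0.047
```

Run:
```python
from h import *
todo([.4685,.232,.030])
grab("scene","pics/s7.png",270,150,345,215,10)
```

```text
t 11.75 tcp [0.466  0.2311 0.1835] grasp [0.4659 0.231  0.0285] inbox_mm [-111.7716  366.2741   28.471 ] gap 0.0470 F [-0.4993 -0.3542  0.6132]
 xdir -95.86 ydir 174.14 z [-0.0009 -0.0003 -1.    ] q [ 0.3059  0.3861 -0.4379  0.7477 -0.     -1.1625]
todo cm tool xyz [-0.1223 -0.2479 -0.1532]
```

View pics/s7.png

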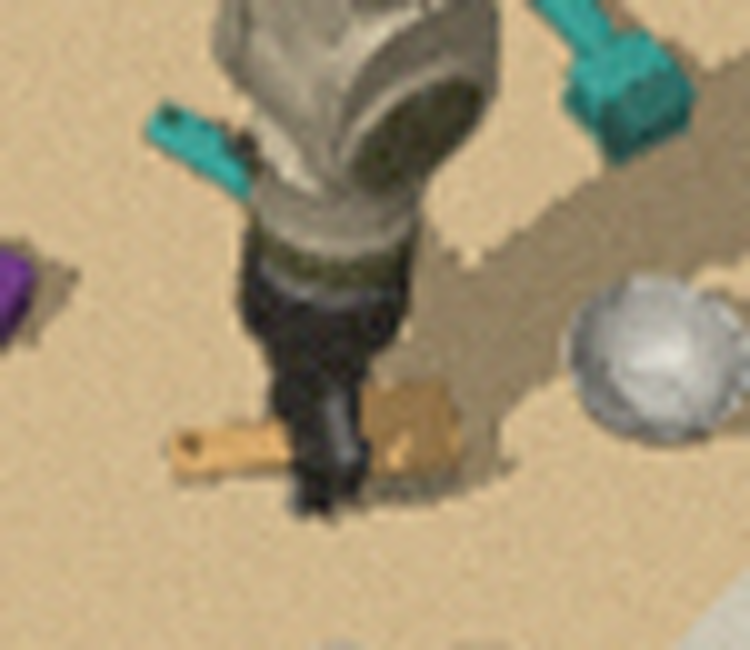

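The finger tip spans x≈293–335 and the head starts at about 355, so the pads are clear of the head. Now closing.

>>> carry_out:
  motion:
    - {"jaw":-1,"tx":0,"ty":0,"tz":0,"wx":0,"wy":0,"wz":0}
    - {"jaw":-1,"tx":0,"ty":0,"tz":0,"wx":0,"wy":0,"wz":0}
    - {"jaw":-1,"tx":0,"ty":0,"tz":0,"wx":0,"wy":0,"wz":0}
    - {"jaw":-1,"tx":0,"ty":0,"tz":0,"wx":0,"wy":0,"wz":0}
    - {"jaw":-1,"tx":0,"ty":0,"tz":-1,"wx":0,"wy":0,"wz":0}
    - {"jaw":-1,"tx":0,"ty":0,"tz":-2,"wx":0,"wy":0,"wz":0}
    - {"jaw":-1,"tx":0,"ty":0,"tz":-4,"wx":0,"wy":0,"wz":0}
    - {"jaw":-1,"tx":0,"ty":0,"tz":-4,"wx":0,"wy":0,"wz":0}
    - {"jaw":-1,"tx":0,"ty":0,"tz":-4,"wx":0,"wy":0,"wz":0}
    - {"jaw":-1,"tx":0,"ty":0,"tz":0,"wx":0,"wy":0,"wz":0}
    - {"jaw":-1,"tx":0,"ty":0,"tz":0,"wx":0,"wy":0,"wz":0}
  force: 45

```text
clock: 13.18
tcp_pos: [0.4659, 0.2313, 0.3333]
orientation: [-0.0, -0.67, 0.742, 0.0]
wrist_force: [0.7, 0.1, -1.5]
finger_gap: 0.0233
```

Run:
```python
from h import *
s,R,g=st()
print((proj("scene",g)[0]-[260,115])*10, (proj("top",g)[0]-[170,180])*10)
grab("scene","pics/s8.png",260,115,335,180,10)
grab("top","pics/t8.png",170,180,245,245,10)
```

```text
t 13.18 tcp [0.4659 0.2313 0.3333] grasp [0.4658 0.2313 0.1783] inbox_mm [-111.8538  366.5376  178.2739] gap 0.0233 F [ 0.6892  0.1378 -1.5028]
 xdir -95.84 ydir 174.16 z [-0.0006 -0.0002 -1.    ] q [ 0.3064  0.2414 -0.2291  1.1009  0.     -1.1624]
[421.7625 594.7295] [281.4618 303.4081]
```

View pics/s8.png

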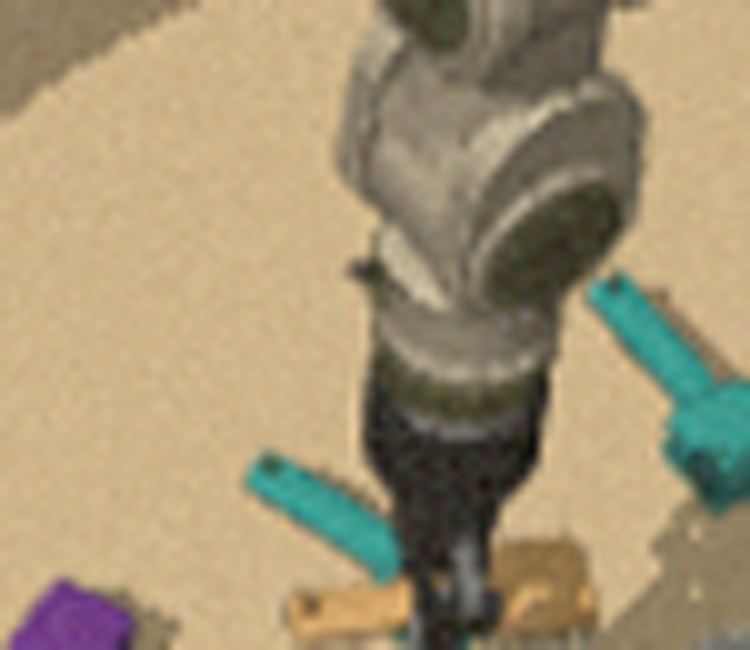

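View pics/t8.png

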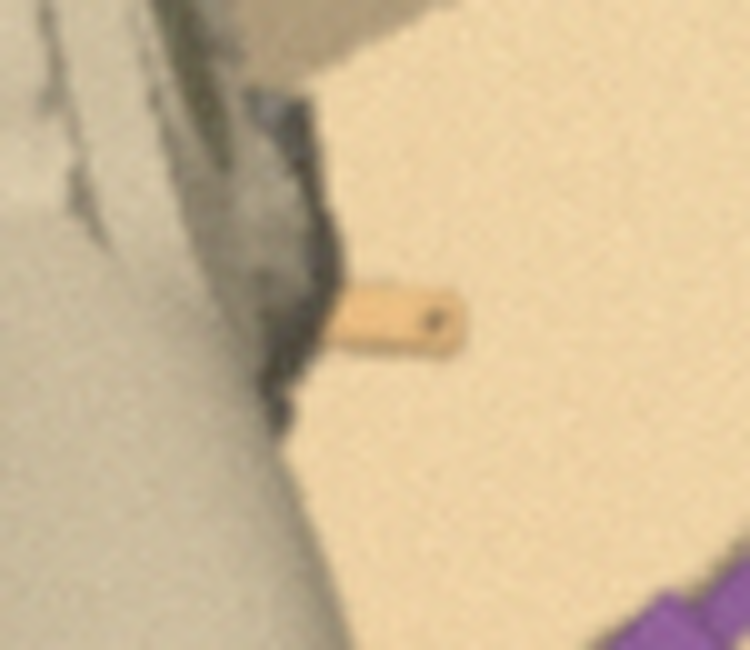

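Run:
```python
from h import *
z=.1858
a=cast("scene",uc((291,612),10,260,115),z);b=cast("scene",uc((589,580),10,260,115),z);c=cast("top",uc((465,322),10,170,180),z)
print(a,b,c,np.linalg.norm(b-a)); print("tri",tri(uc((291,612),10,260,115),uc((465,322),10,170,180)))
print("grasp-to-handle-end y:",.2313-a[1],.2313-c[1])
```

```text
[0.4636 0.1701 0.1858] [0.4779 0.3011 0.1858] [0.4604 0.1673 0.1858] 0.1317706943262751
tri (array([0.4611, 0.1693, 0.1823]), [np.float64(0.0016263541947430728), np.float64(0.0016263541947430878)])
grasp-to-handle-end y: 0.06123967113613438 0.06401701845797386
```

>>> carry_out:
  motion:
    - {"jaw":-1,"tx":0,"ty":0,"tz":-1,"wx":0,"wy":0,"wz":-1.3}
    - {"jaw":-1,"tx":3,"ty":-1,"tz":0,"wx":0,"wy":0,"wz":0}
    - {"jaw":-1,"tx":4,"ty":-1.4,"tz":0,"wx":0,"wy":0,"wz":0}
    - {"jaw":-1,"tx":4.5,"ty":-1.5,"tz":0,"wx":0,"wy":0,"wz":0}
    - {"jaw":-1,"tx":4.5,"ty":-1.5,"tz":0,"wx":0,"wy":0,"wz":0}
    - {"jaw":-1,"tx":4.5,"ty":-1.5,"tz":0,"wx":0,"wy":0,"wz":0}
    - {"jaw":-1,"tx":4.5,"ty":-1.5,"tz":0,"wx":0,"wy":0,"wz":0}
    - {"jaw":-1,"tx":4.5,"ty":-1.5,"tz":0,"wx":0,"wy":0,"wz":0}
    - {"jaw":-1,"tx":3,"ty":-1,"tz":0,"wx":0,"wy":0,"wz":0}
    - {"jaw":-1,"tx":1.1,"ty":-0.3,"tz":0,"wx":0,"wy":0,"wz":0}
    - {"jaw":-1,"tx":0,"ty":0,"tz":0,"wx":0,"wy":0,"wz":0}
    - {"jaw":-1,"tx":0,"ty":0,"tz":0,"wx":0,"wy":0,"wz":0}

```text
clock: 14.78
tcp_pos: [0.551, -0.1113, 0.3436]
orientation: [-0.0, -0.679, 0.734, 0.0]
wrist_force: [0.0, -0.5, -1.3]
finger_gap: 0.0234
```

Run:
```python
from h import *
todo(box([0,30,34]))
grab("scene","pics/s9.png",170,150,270,250,6)
grab("top","pics/t9.png",250,130,350,230,6)
```

```text
t 14.78 tcp [ 0.551  -0.1113  0.3436] grasp [ 0.5509 -0.1112  0.1886] inbox_mm [ -0.1185  31.7556 188.6092] gap 0.0234 F [ 0.0193 -0.4628 -1.3089]
 xdir -94.47 ydir 175.53 z [-0.0007  0.0007 -1.    ] q [-0.3423  0.3134 -0.1049  1.1534  0.0004 -1.835 ]
todo cm tool xyz [ 0.1855 -0.023  15.4608]
```

View pics/s9.png

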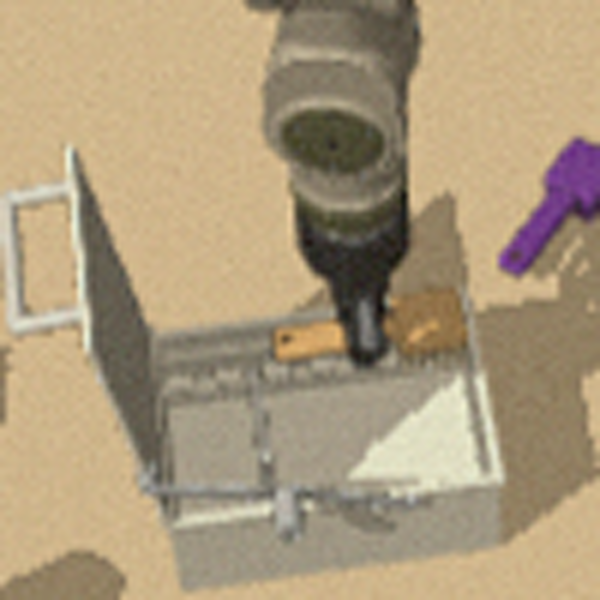

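View pics/t9.png

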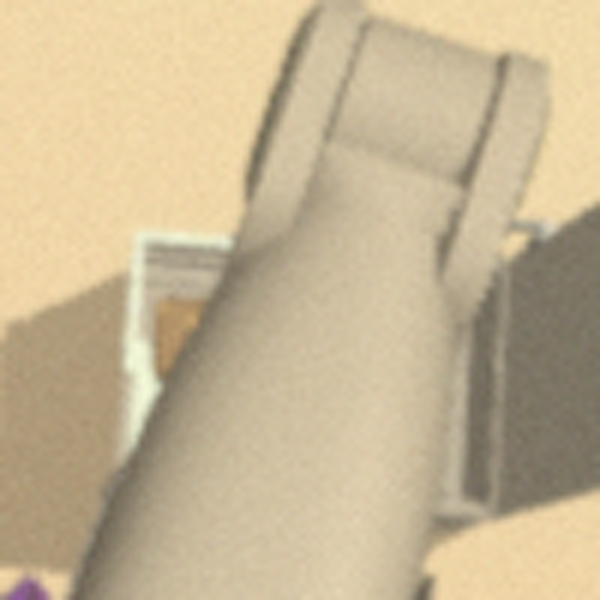

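Run:
```python
from h import *
z=.196
for n,p in(("scene",uc((276,343),6,170,150)),("scene",uc((468,325),6,170,150)),("top",uc((156,335),6,250,130))):
    print(n,rotz(BY).T@(cast(n,p,z)-BX)*1e3)
```

```text
scene [  5.2074 -26.5817 196.    ]
scene [ 11.8784 106.1497 196.    ]
top [ -3.4681 103.0083 196.    ]
```

The brush spans about -29 to +105 mm in box y, so I'll trim 3 mm towards the hinge and lower it.

>>> carry_out:
  motion:
    - {"jaw":-1,"tx":0.29,"ty":0,"tz":1.5,"wx":0,"wy":0,"wz":0}
    - {"jaw":-1,"tx":0,"ty":0,"tz":2.5,"wx":0,"wy":0,"wz":0}
    - {"jaw":-1,"tx":0,"ty":0,"tz":2.5,"wx":0,"wy":0,"wz":0}
    - {"jaw":-1,"tx":0,"ty":0,"tz":2.5,"wx":0,"wy":0,"wz":0}
    - {"jaw":-1,"tx":0,"ty":0,"tz":2.5,"wx":0,"wy":0,"wz":0}
    - {"jaw":-1,"tx":0,"ty":0,"tz":2,"wx":0,"wy":0,"wz":0}
    - {"jaw":-1,"tx":0,"ty":0,"tz":0.9,"wx":0,"wy":0,"wz":0}
    - {"jaw":-1,"tx":0,"ty":0,"tz":0,"wx":0,"wy":0,"wz":0}
    - {"jaw":-1,"tx":0,"ty":0,"tz":0,"wx":0,"wy":0,"wz":0}

```text
clock: 16.0
tcp_pos: [0.5514, -0.1153, 0.2004]
orientation: [0.0, -0.679, 0.735, -0.001]
wrist_force: [-0.0, -0.2, -1.0]
finger_gap: 0.0235
```

Run:
```python
from h import *
todo(box([0,29,34]))
grab("scene","pics/s10.png",170,150,270,250,6)
```

```text
t 16.00 tcp [ 0.5514 -0.1153  0.2004] grasp [ 0.5516 -0.1154  0.0454] inbox_mm [ 0.9615 27.6623 45.3678] gap 0.0235 F [-0.0222 -0.1963 -0.9885]
 xdir -94.54 ydir 175.46 z [ 0.0012 -0.0003 -1.    ] q [-0.3487  0.434  -0.3086  0.8269  0.0001 -1.8402]
todo cm tool xyz [-0.134   0.0976  1.1366]
```

View pics/s10.png

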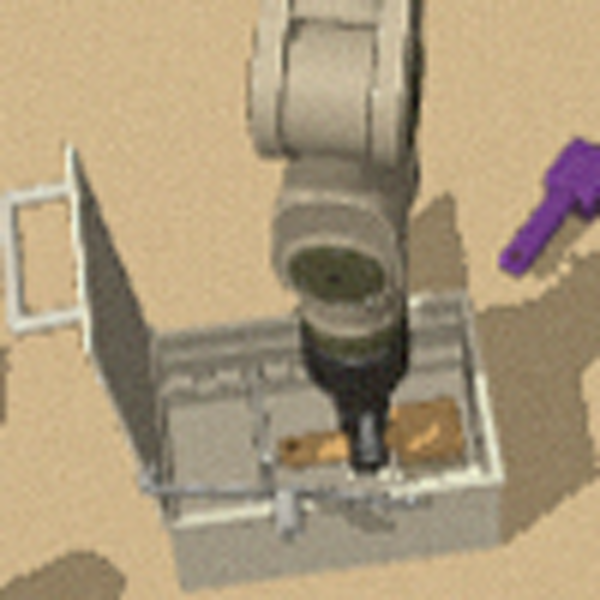

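The brush is inside, between the divider (265,450) and the front wall. I'll lower the last 11 mm slowly.

>>> carry_out:
  motion:
    - {"jaw":-1,"tx":-0.1,"ty":0.05,"tz":0.3,"wx":0,"wy":0,"wz":0}
    - {"jaw":-1,"tx":0,"ty":0,"tz":0.3,"wx":0,"wy":0,"wz":0}
    - {"jaw":-1,"tx":0,"ty":0,"tz":0.3,"wx":0,"wy":0,"wz":0}
    - {"jaw":-1,"tx":0,"ty":0,"tz":0.2,"wx":0,"wy":0,"wz":0}
    - {"jaw":-1,"tx":0,"ty":0,"tz":0,"wx":0,"wy":0,"wz":0}
    - {"jaw":-1,"tx":0,"ty":0,"tz":0,"wx":0,"wy":0,"wz":0}

```text
clock: 16.8
tcp_pos: [0.5505, -0.1144, 0.1894]
orientation: [-0.0, -0.678, 0.735, -0.0]
wrist_force: [-3.2, -0.3, 5.1]
finger_gap: 0.0233
```

Run:
```python
from h import *
todo(box([0,29,34]))
```

```text
t 16.80 tcp [ 0.5505 -0.1144  0.1894] grasp [ 0.5505 -0.1144  0.0344] inbox_mm [-0.2029 28.5638 34.3561] gap 0.0233 F [-3.1733 -0.3013  5.07  ]
 xdir -94.56 ydir 175.44 z [ 0.0001 -0.0003 -1.    ] q [-0.3475  0.4453 -0.3226  0.8027 -0.0002 -1.8388]
todo cm tool xyz [-0.0436 -0.0203  0.0356]
```

Contact on the floor at about 6 N. I'll release and rise straight up.

>>> carry_out:
  motion:
    - {"jaw":0.1,"tx":0,"ty":0,"tz":0,"wx":0,"wy":0,"wz":0}
    - {"jaw":0.1,"tx":0,"ty":0,"tz":0,"wx":0,"wy":0,"wz":0}
    - {"jaw":0.1,"tx":0,"ty":0,"tz":0,"wx":0,"wy":0,"wz":0}
    - {"jaw":0.1,"tx":0,"ty":0,"tz":-1,"wx":0,"wy":0,"wz":0}
    - {"jaw":0.1,"tx":0,"ty":0,"tz":-2,"wx":0,"wy":0,"wz":0}
    - {"jaw":0.1,"tx":0,"ty":0,"tz":-3,"wx":0,"wy":0,"wz":0}
    - {"jaw":0.1,"tx":0,"ty":0,"tz":-4,"wx":0,"wy":0,"wz":0}
    - {"jaw":0.1,"tx":0,"ty":0,"tz":-4,"wx":0,"wy":0,"wz":0}
    - {"jaw":0.1,"tx":0,"ty":0,"tz":-4,"wx":0,"wy":0,"wz":0}
    - {"jaw":0,"tx":0,"ty":0,"tz":-2,"wx":0,"wy":0,"wz":0}
    - {"jaw":0,"tx":0,"ty":0,"tz":0,"wx":0,"wy":0,"wz":0}

```text
clock: 18.18
tcp_pos: [0.5511, -0.1144, 0.3911]
orientation: [0.001, -0.678, 0.735, -0.002]
wrist_force: [-0.4, 0.1, 0.2]
finger_gap: 0.0427
```

Run:
```python
from h import *
st()
grab("scene","pics/s11.png",160,165,270,255,7)
```

```text
t 18.18 tcp [ 0.5511 -0.1144  0.3911] grasp [ 0.5518 -0.1146  0.2361] inbox_mm [  1.0206  28.463  236.1227] gap 0.0427 F [-0.357   0.0577  0.1991]
 xdir -94.55 ydir 175.45 z [ 0.0044 -0.0014 -1.    ] q [-0.3473  0.2912 -0.0176  1.2574  0.0001 -1.8387]
```

View pics/s11.png

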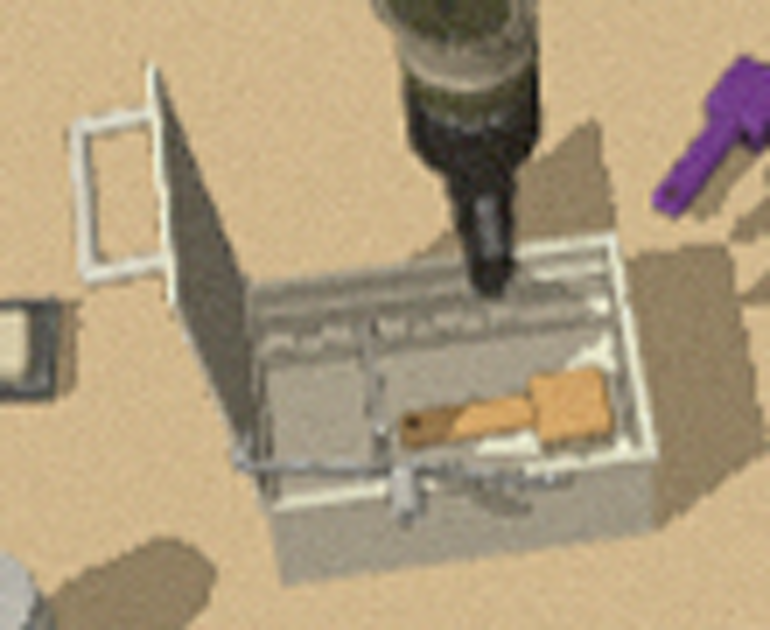

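The brush lies flat, from handle end (403,428) to head end (610,405). I'll measure it, shut the jaws, turn the tool and go above the knuckle.

Run:
```python
from h import *
for p in((402,428),(611,403)):
    print(rotz(BY).T@(cast("scene",uc(p,7,160,165),.041)-BX)*1e3)
```

```text
[  3.8512 -29.9488  41.    ]
[  6.9245 102.1321  41.    ]
```

>>> carry_out:
  motion:
    - {"jaw":-1,"tx":0,"ty":0,"tz":0,"wx":0,"wy":0,"wz":10}
    - {"jaw":-1,"tx":0,"ty":0,"tz":0,"wx":0,"wy":0,"wz":10}
    - {"jaw":-1,"tx":0,"ty":0,"tz":0,"wx":0,"wy":0,"wz":10}
    - {"jaw":-1,"tx":0,"ty":0,"tz":0,"wx":0,"wy":0,"wz":10}
    - {"jaw":-1,"tx":0,"ty":0,"tz":0,"wx":0,"wy":0,"wz":10}
    - {"jaw":-1,"tx":0,"ty":0,"tz":0,"wx":0,"wy":0,"wz":10}
    - {"jaw":-1,"tx":0,"ty":0,"tz":0,"wx":0,"wy":0,"wz":10}
    - {"jaw":-1,"tx":0,"ty":0,"tz":0,"wx":0,"wy":0,"wz":10}
    - {"jaw":-1,"tx":0,"ty":0,"tz":0,"wx":0,"wy":0,"wz":10}
    - {"jaw":-1,"tx":-3.5,"ty":-2.15,"tz":0,"wx":0,"wy":0,"wz":0}
    - {"jaw":-1,"tx":-3.5,"ty":-2.15,"tz":0,"wx":0,"wy":0,"wz":0}
    - {"jaw":-1,"tx":-3.5,"ty":-2.15,"tz":1,"wx":0,"wy":0,"wz":0}
    - {"jaw":-1,"tx":0,"ty":0,"tz":3,"wx":0,"wy":0,"wz":0}
    - {"jaw":-1,"tx":0,"ty":0,"tz":0,"wx":0,"wy":0,"wz":0}
    - {"jaw":-1,"tx":0,"ty":0,"tz":0,"wx":0,"wy":0,"wz":0}

```text
clock: 20.1
tcp_pos: [0.6498, -0.1866, 0.3485]
orientation: [-0.001, 0.04, 0.999, 0.0]
wrist_force: [1.1, 0.3, 0.4]
finger_gap: 0.0001
```

Run:
```python
from h import *
todo(box([105,-36,163]))
grab("scene","pics/s12.png",170,150,270,250,6)
```

```text
t 20.10 tcp [ 0.6498 -0.1866  0.3485] grasp [ 0.6497 -0.1865  0.1935] inbox_mm [104.2714 -35.4671 193.5472] gap 0.0001 F [1.1006 0.3416 0.365 ]
 xdir 175.46 ydir 85.46 z [-0.0012  0.0007 -1.    ] q [-0.3982  0.5329  0.2426  1.2818  0.0001 -0.319 ]
todo cm tool xyz [-0.0767 -0.055   3.0546]
```

View pics/s12.png

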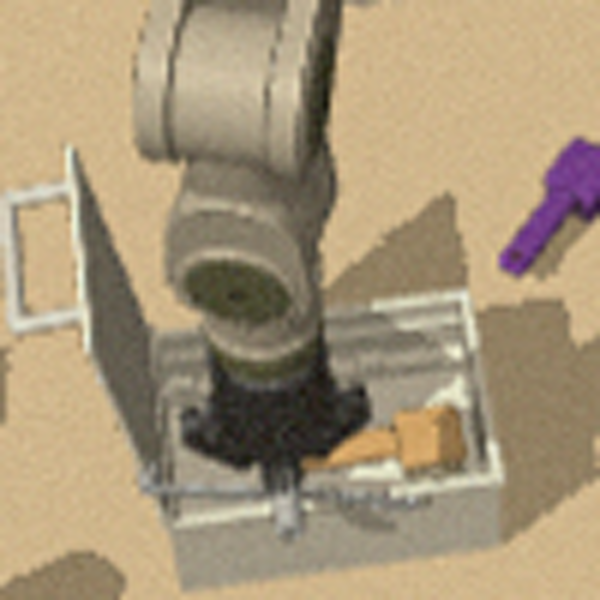

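The brush middle measures at box y ≈ +36 mm. The shut fingertips are directly over the knuckle at (287,495), so I press now, following its arc.

>>> carry_out:
  motion:
    - {"jaw":-1,"tx":0,"ty":-0.1,"tz":1.2,"wx":0,"wy":0,"wz":0}
    - {"jaw":-1,"tx":0,"ty":0,"tz":1.2,"wx":0,"wy":0,"wz":0}
    - {"jaw":-1,"tx":0,"ty":0,"tz":0.5,"wx":0,"wy":0,"wz":0}
    - {"jaw":-1,"tx":0,"ty":-0.1,"tz":0.5,"wx":0,"wy":0,"wz":0}
    - {"jaw":-1,"tx":0,"ty":-0.1,"tz":0.5,"wx":0,"wy":0,"wz":0}
    - {"jaw":-1,"tx":0,"ty":0,"tz":0,"wx":0,"wy":0,"wz":0}

```text
clock: 20.9
tcp_pos: [0.65, -0.19, 0.3094]
orientation: [0.0, 0.04, 0.999, 0.0]
wrist_force: [-0.7, 0.3, -0.4]
finger_gap: -0.0001
```

Run:
```python
from h import *
st()
```

```text
t 20.90 tcp [ 0.65   -0.19    0.3094] grasp [ 0.65   -0.1899  0.1544] inbox_mm [104.8878 -38.9055 154.3574] gap -0.0001 F [-0.6709  0.2811 -0.4481]
 xdir 175.43 ydir 85.43 z [ 0.0001  0.0006 -1.    ] q [-0.403   0.5503  0.1746  1.1953  0.0006 -0.3233]
```

>>> carry_out:
  motion:
    - {"jaw":-1,"tx":0,"ty":-0.1,"tz":0.5,"wx":0,"wy":0,"wz":0}
    - {"jaw":-1,"tx":0,"ty":-0.2,"tz":0.5,"wx":0,"wy":0,"wz":0}
    - {"jaw":-1,"tx":0,"ty":-0.1,"tz":0.5,"wx":0,"wy":0,"wz":0}
    - {"jaw":-1,"tx":0,"ty":-0.1,"tz":0.3,"wx":0,"wy":0,"wz":0}
    - {"jaw":-1,"tx":0,"ty":0,"tz":0,"wx":0,"wy":0,"wz":0}
    - {"jaw":-1,"tx":0,"ty":0,"tz":0,"wx":0,"wy":0,"wz":0}

```text
clock: 21.65
tcp_pos: [0.6493, -0.1945, 0.2912]
orientation: [-0.001, 0.04, 0.999, 0.001]
wrist_force: [0.6, -0.0, -0.2]
finger_gap: 0.0002
```

Run:
```python
from h import *
st()
grab("scene","pics/s13.png",160,150,270,255,7)
```

```text
t 21.65 tcp [ 0.6493 -0.1945  0.2912] grasp [ 0.6491 -0.1943  0.1362] inbox_mm [104.3504 -43.2983 136.1515] gap 0.0002 F [ 0.5609 -0.0388 -0.2025]
 xdir 175.46 ydir 85.46 z [-0.0012  0.0012 -1.    ] q [-0.4094  0.5616  0.1482  1.159   0.0006 -0.3303]
```

View pics/s13.png

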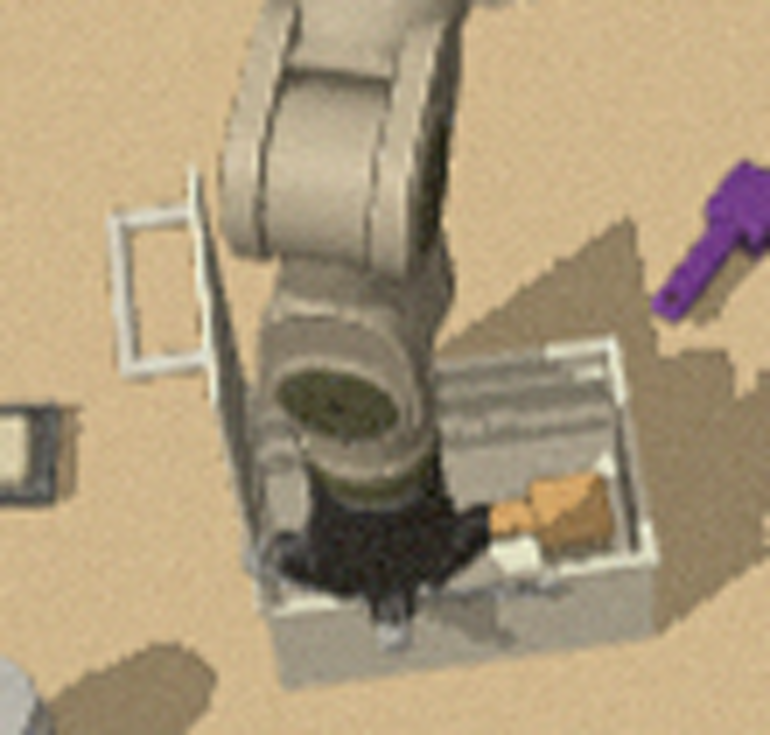

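The lid has come forward slightly: the handle bar moved right to about x=120 in the crop. The knuckle is pressed about 27 mm down. I'll rise clear and look at how the lid stands.

>>> carry_out:
  motion:
    - {"jaw":-1,"tx":0,"ty":0,"tz":-1,"wx":0,"wy":0,"wz":0}
    - {"jaw":-1,"tx":0,"ty":0.5,"tz":-3,"wx":0,"wy":0,"wz":0}
    - {"jaw":-1,"tx":0,"ty":1,"tz":-5,"wx":0,"wy":0,"wz":0}
    - {"jaw":-1,"tx":0,"ty":2,"tz":-5,"wx":0,"wy":0,"wz":0}
    - {"jaw":-1,"tx":1,"ty":2,"tz":-5,"wx":0,"wy":0,"wz":0}
    - {"jaw":-0.5,"tx":2,"ty":2,"tz":-5,"wx":0,"wy":0,"wz":0}
    - {"jaw":-0.3,"tx":2,"ty":2,"tz":-3,"wx":0,"wy":0,"wz":0}
    - {"jaw":-0.3,"tx":2,"ty":0,"tz":0,"wx":0,"wy":0,"wz":0}
    - {"jaw":-0.3,"tx":0,"ty":0,"tz":0,"wx":0,"wy":0,"wz":0}
    - {"jaw":-0.3,"tx":0,"ty":0,"tz":0,"wx":0,"wy":0,"wz":0}

```text
clock: 22.95
tcp_pos: [0.5875, -0.0948, 0.5617]
orientation: [0.0, 0.04, 0.999, 0.0]
wrist_force: [0.6, -0.5, -0.9]
finger_gap: 0.0297
```

Run:
```python
from h import *
st()
grab("scene","pics/s14.png",150,120,280,255,5)
grab("top","pics/t14.png",255,110,385,230,6)
```

```text
t 22.95 tcp [ 0.5875 -0.0948  0.5617] grasp [ 0.5876 -0.0947  0.4067] inbox_mm [ 35.1562  51.0915 406.6971] gap 0.0297 F [ 0.5938 -0.5429 -0.9451]
 xdir 175.44 ydir 85.44 z [ 0.0003  0.0001 -1.    ] q [-0.2948  0.3805  0.5259  1.7161  0.0002 -0.2151]
```

View pics/s14.png

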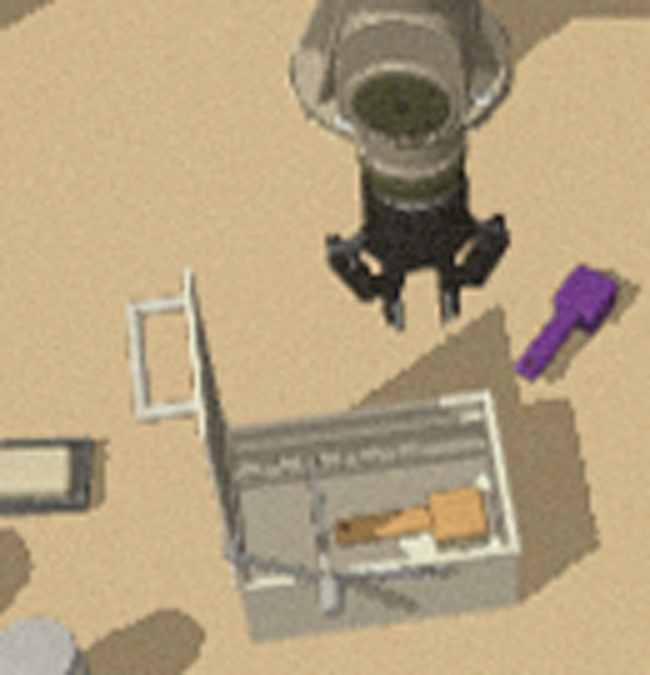

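View pics/t14.png

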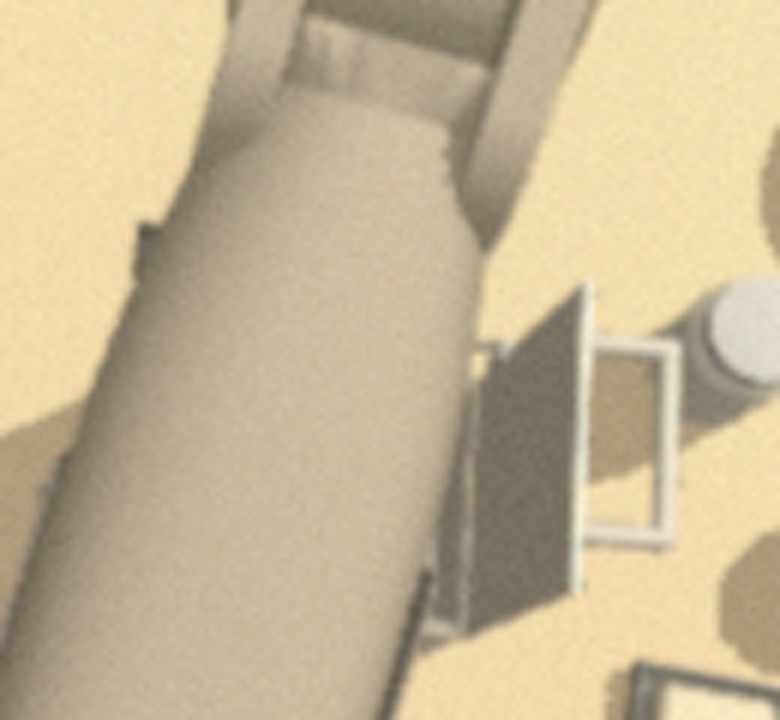

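The stay is visibly folded (scene crop: knuckle at (330,592)) and the lid stands nearly upright. Bar centre is at (141,360) in the scene crop and (669,440) in the top crop. I'll triangulate it and compare with the hinge arc.

Run:
```python
from h import *
p,e=tri(uc((141,360),5,150,120),uc((669,442),6,255,110)); b=rotz(BY).T@(p-BX)*1e3
print(p,b,e); d=b[1:]-[-117.5,103]; print("r",np.hypot(*d),"lid ang",np.radians(97+11.07)-np.arctan2(d[1],d[0]))
for th in (.10,.12,.14,.16): 
    a=np.radians(108.07)-th; q=[0,-117.5+234.4*np.cos(a),103+234.4*np.sin(a)]
    print(th,q,proj("top",box(q)),proj("scene",box(q)))
print(uc((669,442),6,255,110),uc((141,360),5,150,120))
K,e=tri(uc((330,592),5,150,120),uc((330,592),5,150,120)); 
todo(p+np.array([0,0,.06]))
```

```text
[ 0.536  -0.3101  0.3341] [   0.7305 -167.6278  334.065 ] [np.float64(0.002759593813351975), np.float64(0.002759593813351938)]
r 236.43988401367852 lid ang 0.10174885197148642
0.1 [0, np.float64(-167.59588285295894), np.float64(331.9841970992379)] [[364.9603 183.382 ]] [[177.1556 191.6165]]
0.12 [0, np.float64(-163.0064853745283), np.float64(332.94025265024356)] [[363.5637 183.1999]] [[178.3073 191.3205]]
0.14 [0, np.float64(-158.3988859086929), np.float64(333.8043351660183)] [[362.1505 183.0228]] [[179.467  191.0371]]
0.16 [0, np.float64(-153.77492743380526), np.float64(334.5760990250768)] [[360.7215 182.8508]] [[180.6342 190.7666]]
(366.0833333333333, 183.25) (177.8, 191.6)
t 23.05 tcp [ 0.5879 -0.095   0.5609] grasp [ 0.5877 -0.0949  0.4059] inbox_mm [ 35.3396  50.9243 405.9145] gap 0.0298 F [ 0.8774 -0.1904  0.3102]
 xdir 175.43 ydir 85.43 z [-0.001   0.0005 -1.    ] q [-0.295   0.3817  0.5258  1.716   0.0002 -0.2152]
todo cm tool xyz [  3.4381 -21.8591   1.18  ]
```

>>> carry_out:
  motion:
    - {"jaw":-0.05,"tx":0.5,"ty":-3,"tz":0,"wx":0,"wy":0,"wz":0}
    - {"jaw":-0.05,"tx":0.7,"ty":-4.5,"tz":0,"wx":0,"wy":0,"wz":0}
    - {"jaw":-0.05,"tx":0.7,"ty":-4.5,"tz":0,"wx":0,"wy":0,"wz":0}
    - {"jaw":-0.05,"tx":0.7,"ty":-4.5,"tz":0,"wx":0,"wy":0,"wz":0}
    - {"jaw":-0.05,"tx":0.7,"ty":-3.5,"tz":0,"wx":0,"wy":0,"wz":0}
    - {"jaw":-0.05,"tx":0.2,"ty":-1.8,"tz":0,"wx":0,"wy":0,"wz":0}
    - {"jaw":-0.05,"tx":0,"ty":0,"tz":0,"wx":0,"wy":0,"wz":0}
    - {"jaw":-0.05,"tx":0,"ty":0,"tz":0,"wx":0,"wy":0,"wz":0}
  force: 25

```text
clock: 24.05
tcp_pos: [0.5356, -0.3083, 0.5616]
orientation: [-0.0, 0.039, 0.999, 0.0]
wrist_force: [0.7, 0.1, 0.8]
finger_gap: 0.0405
```

Run:
```python
from h import *
todo(box([0,-167.5,332]))
grab("scene","pics/s15.png",150,120,280,255,5)
```

```text
t 24.05 tcp [ 0.5356 -0.3083  0.5616] grasp [ 0.5356 -0.3082  0.4066] inbox_mm [   0.1581 -165.7594  406.5629] gap 0.0405 F [0.6788 0.0626 0.7544]
 xdir 175.51 ydir 85.51 z [-0.      0.0008 -1.    ] q [-0.6522  0.4366  0.611   1.7457  0.0006 -0.5738]
todo cm tool xyz [ 0.0153 -0.1798  7.4562]
```

View pics/s15.png

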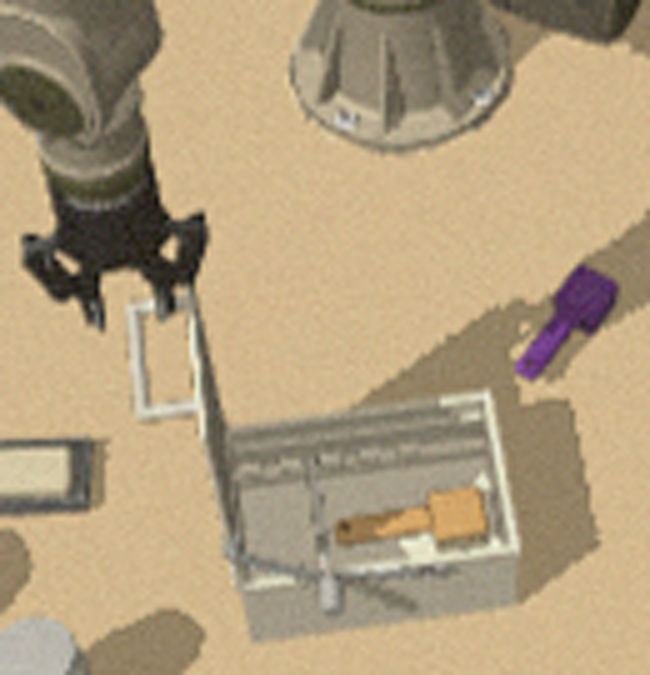

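Run:
```python
from h import *
o=np.array([150,120])
for q in([0,-165.8,393],[0,-165.8,406],[0,-167.5,332],[0,-145.5,393],[0,-186,393]): print(q,(proj("scene",box(q))[0]-o)*5)
```

```text
[0, -165.8, 393] [127.9835 312.1404]
[0, -165.8, 406] [125.7599 302.1016]
[0, -167.5, 332] [135.8988 358.0548]
[0, -145.5, 393] [154.8118 308.632 ]
[0, -186, 393] [101.234  315.6386]
```

The projected tips agree with the picture. Descending onto the bar.

>>> carry_out:
  motion:
    - {"jaw":-0.05,"tx":0,"ty":-0.05,"tz":2,"wx":0,"wy":0,"wz":0}
    - {"jaw":-0.05,"tx":0,"ty":0,"tz":2,"wx":0,"wy":0,"wz":0}
    - {"jaw":-0.05,"tx":0,"ty":0,"tz":1.5,"wx":0,"wy":0,"wz":0}
    - {"jaw":-0.05,"tx":0,"ty":0,"tz":1,"wx":0,"wy":0,"wz":0}
    - {"jaw":-0.05,"tx":0,"ty":0,"tz":0.8,"wx":0,"wy":0,"wz":0}
    - {"jaw":-0.05,"tx":0,"ty":0,"tz":0,"wx":0,"wy":0,"wz":0}

```text
clock: 24.85
tcp_pos: [0.5352, -0.3093, 0.4884]
orientation: [-0.0, 0.039, 0.999, 0.0]
wrist_force: [-0.3, 0.6, -0.4]
finger_gap: 0.0402
```

Run:
```python
from h import *
st()
grab("scene","pics/s16.png",150,150,250,250,7)
```

```text
t 24.85 tcp [ 0.5352 -0.3093  0.4884] grasp [ 0.5351 -0.3092  0.3334] inbox_mm [  -0.2516 -166.8368  333.394 ] gap 0.0402 F [-0.313   0.5778 -0.3814]
 xdir 175.48 ydir 85.48 z [-0.0004  0.0005 -1.    ] q [-0.6538  0.4008  0.3751  1.5457  0.0001 -0.5749]
```

View pics/s16.png

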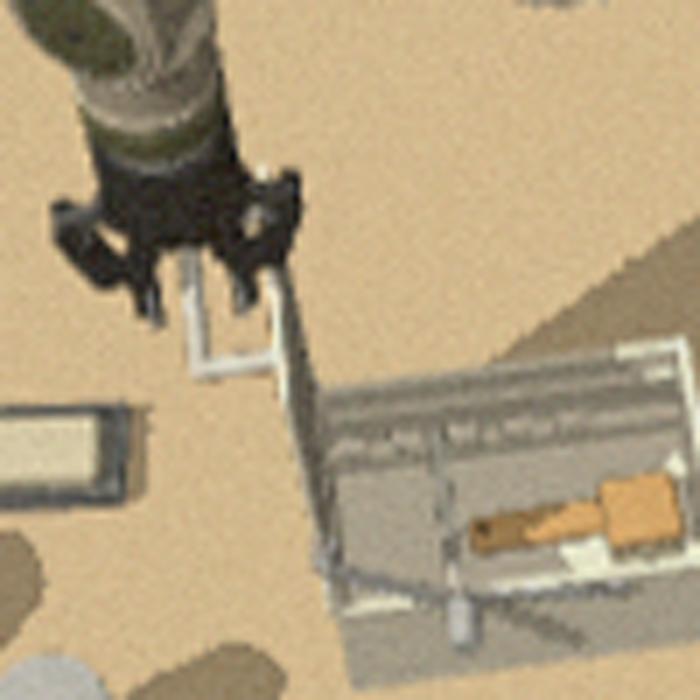

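The tips at (150,315) and (245,305) straddle the bar at (195,300). Closing.

>>> carry_out:
  motion:
    - {"jaw":-1,"tx":0,"ty":0,"tz":0,"wx":0,"wy":0,"wz":0}
    - {"jaw":-1,"tx":0,"ty":0,"tz":0,"wx":0,"wy":0,"wz":0}
    - {"jaw":-1,"tx":0,"ty":0,"tz":0,"wx":0,"wy":0,"wz":0}
    - {"jaw":-1,"tx":0,"ty":0,"tz":0,"wx":0,"wy":0,"wz":0}
    - {"jaw":-1,"tx":0,"ty":0,"tz":0,"wx":0,"wy":0,"wz":0}
  force: 25

```text
clock: 25.52
tcp_pos: [0.5351, -0.3098, 0.4893]
orientation: [0.001, 0.04, 0.999, -0.0]
wrist_force: [-0.3, -0.9, 4.3]
finger_gap: 0.0107
```

Run:
```python
from h import *
s,R,g=st()
b=rotz(BY).T@(g-BX)*1e3
# z on arc for this y
a=np.arccos((b[1]+117.5)/234.4); print("arc z",103+234.4*np.sin(a),"lid",np.radians(108.07)-a)
a0=a
print([ (round(-117.5+234.4*np.cos(a0-k*np.radians(9)),1),round(103+234.4*np.sin(a0-k*np.radians(9)),1)) for k in range(12)])
```

```text
t 25.52 tcp [ 0.5351 -0.3098  0.4893] grasp [ 0.5353 -0.31    0.3343] inbox_mm [  -0.0526 -167.5857  334.2732] gap 0.0107 F [-0.2764 -0.8912  4.2572]
 xdir 175.44 ydir 85.44 z [ 0.001  -0.0009 -1.    ] q [-0.6546  0.4003  0.3765  1.5457 -0.0001 -0.575 ]
arc z 331.986432873395 lid 0.10004463445148826
[(np.float64(-167.6), np.float64(332.0)), (np.float64(-131.1), np.float64(337.0)), (np.float64(-94.4), np.float64(336.3)), (np.float64(-58.2), np.float64(329.8)), (np.float64(-23.4), np.float64(317.7)), (np.float64(9.0), np.float64(300.3)), (np.float64(38.3), np.float64(278.1)), (np.float64(63.8), np.float64(251.6)), (np.float64(84.8), np.float64(221.4)), (np.float64(100.8), np.float64(188.3)), (np.float64(111.5), np.float64(153.1)), (np.float64(116.5), np.float64(116.6))]
```

The bar is pinched (gap 10.7 mm). I'll follow the hinge arc at about 0.3 rad/s, checking the force as it goes.

>>> carry_out:
  motion:
    - {"jaw":-1,"tx":0,"ty":0.45,"tz":-0.06,"wx":0,"wy":0,"wz":0}
    - {"jaw":-1,"tx":0,"ty":0.8,"tz":-0.11,"wx":0,"wy":0,"wz":0}
    - {"jaw":-1,"tx":0,"ty":0.8,"tz":-0.11,"wx":0,"wy":0,"wz":0}
    - {"jaw":-1,"tx":0,"ty":0.8,"tz":-0.11,"wx":0,"wy":0,"wz":0}
    - {"jaw":-1,"tx":0,"ty":0.8,"tz":-0.11,"wx":0,"wy":0,"wz":0}

```text
clock: 26.15
tcp_pos: [0.5381, -0.2729, 0.4936]
orientation: [0.0, 0.04, 0.999, 0.0]
wrist_force: [1.6, -1.2, 1.7]
finger_gap: 0.0108
```

Run:
```python
from h import *
st()
```

```text
t 26.15 tcp [ 0.5381 -0.2729  0.4936] grasp [ 0.5382 -0.2729  0.3386] inbox_mm [  -0.0516 -130.3885  338.5804] gap 0.0108 F [ 1.6139 -1.2216  1.6998]
 xdir 175.45 ydir 85.45 z [ 0.0003  0.0001 -1.    ] q [-0.6023  0.3692  0.3412  1.5426  0.0002 -0.5229]
```

Forces are small. Continuing.

>>> carry_out:
  motion:
    - {"jaw":-1,"tx":0,"ty":0.92,"tz":-0.05,"wx":0,"wy":0,"wz":0}
    - {"jaw":-1,"tx":0,"ty":0.92,"tz":0,"wx":0,"wy":0,"wz":0}
    - {"jaw":-1,"tx":0,"ty":0.92,"tz":0.04,"wx":0,"wy":0,"wz":0}
    - {"jaw":-1,"tx":0,"ty":0.92,"tz":0.08,"wx":0,"wy":0,"wz":0}
    - {"jaw":-1,"tx":0,"ty":0.91,"tz":0.11,"wx":0,"wy":0,"wz":0}
    - {"jaw":-1,"tx":0,"ty":0.91,"tz":0.14,"wx":0,"wy":0,"wz":0}
    - {"jaw":-1,"tx":0,"ty":0.9,"tz":0.18,"wx":0,"wy":0,"wz":0}
    - {"jaw":-1,"tx":0,"ty":0.9,"tz":0.22,"wx":0,"wy":0,"wz":0}

```text
clock: 27.15
tcp_pos: [0.5438, -0.1999, 0.4864]
orientation: [0.0, 0.04, 0.999, 0.0]
wrist_force: [1.5, -0.3, -0.4]
finger_gap: 0.0108
```

```bash
cat > arc.py <<'E'
from h import *
s,R,g=st()
b=rotz(BY).T@(g-BX)*1e3; d=b[1:]-[-117.5,103]; a=np.arctan2(d[1],d[0])
print("r %.1f lid %.3f"%(np.hypot(*d),np.radians(108.07)-a))
for k in range(1,6):
    p=np.array([-117.5,103])+234.4*np.array([np.cos(a-k*np.radians(9)),np.sin(a-k*np.radians(9))])
    print(k,(p-b[1:])/10)
E
python3 arc.py
```

```text
t 27.15 tcp [ 0.5438 -0.1999  0.4864] grasp [ 0.5438 -0.1998  0.3314] inbox_mm [ -0.176  -57.1262 331.3621] gap 0.0108 F [ 1.4799 -0.2542 -0.3899]
 xdir 175.45 ydir 85.45 z [ 0.0001  0.0002 -1.    ] q [-0.4908  0.3167  0.249   1.5031  0.0003 -0.4114]
r 236.2 lid 0.574
1 [ 3.4251 -1.391 ]
2 [ 6.6633 -3.1353]
3 [ 9.5889 -5.3647]
4 [12.1296 -8.0243]
5 [ 14.2231 -11.0486]
```

>>> carry_out:
  motion:
    - {"jaw":-1,"tx":0,"ty":0.87,"tz":0.26,"wx":0,"wy":0,"wz":0}
    - {"jaw":-1,"tx":0,"ty":0.86,"tz":0.29,"wx":0,"wy":0,"wz":0}
    - {"jaw":-1,"tx":0,"ty":0.85,"tz":0.33,"wx":0,"wy":0,"wz":0}
    - {"jaw":-1,"tx":0,"ty":0.84,"tz":0.36,"wx":0,"wy":0,"wz":0}
    - {"jaw":-1,"tx":0,"ty":0.83,"tz":0.39,"wx":0,"wy":0,"wz":0}
    - {"jaw":-1,"tx":0,"ty":0.82,"tz":0.42,"wx":0,"wy":0,"wz":0}
    - {"jaw":-1,"tx":0,"ty":0.8,"tz":0.45,"wx":0,"wy":0,"wz":0}
    - {"jaw":-1,"tx":0,"ty":0.78,"tz":0.48,"wx":0,"wy":0,"wz":0}

```text
clock: 28.15
tcp_pos: [0.549, -0.1337, 0.4562]
orientation: [-0.0, 0.04, 0.999, 0.0]
wrist_force: [0.9, -0.7, -0.1]
finger_gap: 0.0107
```

```bash
python3 arc.py
python3 - <<'E'
from h import *
grab("scene","pics/s17.png",150,110,280,250,5)
E
```

```text
t 28.15 tcp [ 0.549  -0.1337  0.4562] grasp [ 0.5489 -0.1337  0.3012] inbox_mm [ -0.2918   9.2269 301.2282] gap 0.0107 F [ 0.9441 -0.6826 -0.1461]
 xdir 175.45 ydir 85.45 z [-0.0004  0.     -1.    ] q [-0.3809  0.286   0.1338  1.419  -0.0001 -0.3015]
r 235.3 lid 0.884
1 [ 2.8869 -2.2919]
2 [ 5.4378 -4.9418]
3 [ 7.5427 -7.9581]
4 [  9.1499 -11.2666]
5 [ 10.2197 -14.7857]
```

View pics/s17.png

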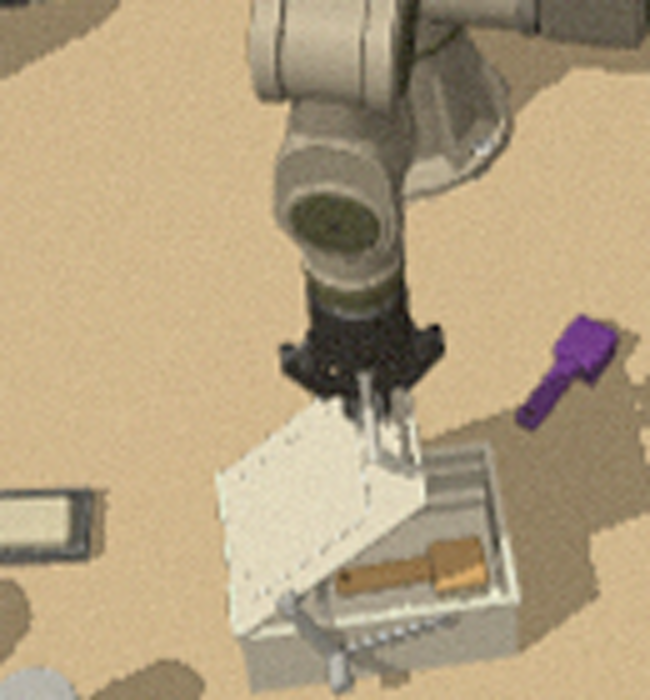

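>>> carry_out:
  motion:
    - {"jaw":-1,"tx":0,"ty":0.76,"tz":0.51,"wx":0,"wy":0,"wz":0}
    - {"jaw":-1,"tx":0,"ty":0.74,"tz":0.54,"wx":0,"wy":0,"wz":0}
    - {"jaw":-1,"tx":0,"ty":0.72,"tz":0.57,"wx":0,"wy":0,"wz":0}
    - {"jaw":-1,"tx":0,"ty":0.7,"tz":0.6,"wx":0,"wy":0,"wz":0}
    - {"jaw":-1,"tx":0,"ty":0.68,"tz":0.62,"wx":0,"wy":0,"wz":0}
    - {"jaw":-1,"tx":0,"ty":0.65,"tz":0.65,"wx":0,"wy":0,"wz":0}
    - {"jaw":-1,"tx":0,"ty":0.62,"tz":0.68,"wx":0,"wy":0,"wz":0}
    - {"jaw":-1,"tx":0,"ty":0.6,"tz":0.7,"wx":0,"wy":0,"wz":0}
    - {"jaw":-1,"tx":0,"ty":0.57,"tz":0.72,"wx":0,"wy":0,"wz":0}
    - {"jaw":-1,"tx":0,"ty":0.54,"tz":0.75,"wx":0,"wy":0,"wz":0}
    - {"jaw":-1,"tx":0,"ty":0.51,"tz":0.77,"wx":0,"wy":0,"wz":0}
    - {"jaw":-1,"tx":0,"ty":0.48,"tz":0.79,"wx":0,"wy":0,"wz":0}

```text
clock: 29.7
tcp_pos: [0.555, -0.0584, 0.3771]
orientation: [-0.0, 0.04, 0.999, 0.0]
wrist_force: [-0.6, -0.8, 0.3]
finger_gap: 0.011
```

```bash
python3 arc.py
```

```text
t 29.70 tcp [ 0.555  -0.0584  0.3771] grasp [ 0.555  -0.0584  0.2221] inbox_mm [ -0.1667  84.7209 222.0846] gap 0.0110 F [-0.6322 -0.8465  0.308 ]
 xdir 175.45 ydir 85.45 z [-0.0002  0.     -1.    ] q [-0.2487  0.2897 -0.0541  1.2271 -0.     -0.1693]
r 234.7 lid 1.354
1 [ 1.5879 -3.3203]
2 [ 2.6629 -6.8379]
3 [  3.1744 -10.4803]
4 [  3.1097 -14.1579]
5 [  2.4706 -17.7801]
```

>>> carry_out:
  motion:
    - {"jaw":-1,"tx":0,"ty":0.45,"tz":0.8,"wx":0,"wy":0,"wz":0}
    - {"jaw":-1,"tx":0,"ty":0.42,"tz":0.82,"wx":0,"wy":0,"wz":0}
    - {"jaw":-1,"tx":0,"ty":0.38,"tz":0.84,"wx":0,"wy":0,"wz":0}
    - {"jaw":-1,"tx":0,"ty":0.35,"tz":0.85,"wx":0,"wy":0,"wz":0}
    - {"jaw":-1,"tx":0,"ty":0.32,"tz":0.86,"wx":0,"wy":0,"wz":0}
    - {"jaw":-1,"tx":0,"ty":0.28,"tz":0.87,"wx":0,"wy":0,"wz":0}
    - {"jaw":-1,"tx":0,"ty":0.22,"tz":0.75,"wx":0,"wy":0,"wz":0}
    - {"jaw":-1,"tx":0,"ty":0.17,"tz":0.6,"wx":0,"wy":0,"wz":0}
    - {"jaw":-1,"tx":0,"ty":0,"tz":0,"wx":0,"wy":0,"wz":0}

```text
clock: 30.82
tcp_pos: [0.5572, -0.033, 0.3133]
orientation: [-0.0, 0.04, 0.999, -0.0]
wrist_force: [-0.0, -1.6, -0.7]
finger_gap: 0.0108
```

```bash
python3 arc.py
python3 - <<'E'
from h import *
grab("scene","pics/s18.png",150,110,280,250,5)
E
```

```text
t 30.82 tcp [ 0.5572 -0.033   0.3133] grasp [ 0.5571 -0.033   0.1583] inbox_mm [ -0.0799 110.2355 158.2637] gap 0.0108 F [-0.025  -1.6407 -0.7455]
 xdir 175.44 ydir 85.44 z [-0.0004 -0.     -1.    ] q [-0.203   0.3242 -0.167   1.0799 -0.0001 -0.1234]
r 234.3 lid 1.648
1 [ 0.5896 -3.6302]
2 [ 0.5986 -7.3083]
3 [  0.0321 -10.9426]
4 [ -1.0959 -14.4435]
5 [ -2.7578 -17.7248]
```

View pics/s18.png

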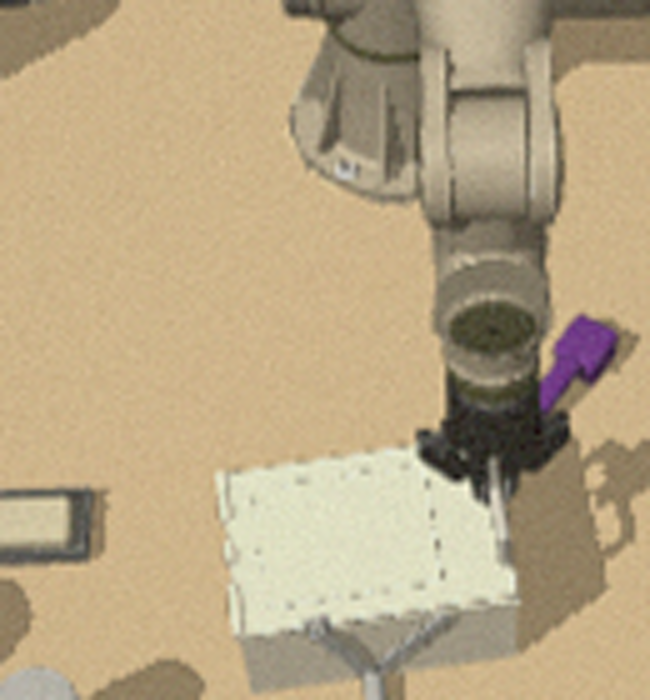

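Nearly shut. I'll go down in small steps until I feel the stop.

>>> carry_out:
  motion:
    - {"jaw":-1,"tx":0,"ty":0.07,"tz":0.3,"wx":0,"wy":0,"wz":0}
    - {"jaw":-1,"tx":0,"ty":0.06,"tz":0.3,"wx":0,"wy":0,"wz":0}
    - {"jaw":-1,"tx":0,"ty":0.05,"tz":0.3,"wx":0,"wy":0,"wz":0}
    - {"jaw":-1,"tx":0,"ty":0,"tz":0.1,"wx":0,"wy":0,"wz":0}
    - {"jaw":-1,"tx":0,"ty":0,"tz":0,"wx":0,"wy":0,"wz":0}
    - {"jaw":-1,"tx":0,"ty":0,"tz":0,"wx":0,"wy":0,"wz":0}

```text
clock: 31.62
tcp_pos: [0.5571, -0.0312, 0.3057]
orientation: [0.001, 0.04, 0.999, -0.0]
wrist_force: [-5.8, -2.1, 11.1]
finger_gap: 0.0112
```

```bash
python3 arc.py|head -3
```

```text
t 31.62 tcp [ 0.5571 -0.0312  0.3057] grasp [ 0.5573 -0.0314  0.1507] inbox_mm [  0.0313 111.8706 150.7083] gap 0.0112 F [-5.7824 -2.0701 11.108 ]
 xdir 175.44 ydir 85.44 z [ 0.0016 -0.0009 -1.    ] q [-0.1998  0.3281 -0.181   1.06   -0.0005 -0.1202]
r 234.3 lid 1.681
```

It hits its stop with an 11 N reaction, at grasp z 150.7 mm; the pads sat about 2 mm above the bar from the start. I'll release and retreat upward.

>>> carry_out:
  motion:
    - {"jaw":-0.2,"tx":0,"ty":0,"tz":0,"wx":0,"wy":0,"wz":0}
    - {"jaw":-0.2,"tx":0,"ty":0,"tz":0,"wx":0,"wy":0,"wz":0}
    - {"jaw":-0.2,"tx":0,"ty":0,"tz":0,"wx":0,"wy":0,"wz":0}
    - {"jaw":-0.2,"tx":0,"ty":0,"tz":-1,"wx":0,"wy":0,"wz":0}
    - {"jaw":-0.2,"tx":0,"ty":0,"tz":-3,"wx":0,"wy":0,"wz":0}
    - {"jaw":-0.2,"tx":0,"ty":0,"tz":-4,"wx":0,"wy":0,"wz":0}
    - {"jaw":-0.2,"tx":0,"ty":2,"tz":-4,"wx":0,"wy":0,"wz":0}
    - {"jaw":-0.2,"tx":1,"ty":5,"tz":-3,"wx":0,"wy":0,"wz":0}
    - {"jaw":-0.2,"tx":2,"ty":5,"tz":0,"wx":0,"wy":0,"wz":0}
    - {"jaw":-0.2,"tx":2,"ty":5,"tz":0,"wx":0,"wy":0,"wz":0}
    - {"jaw":-0.2,"tx":1,"ty":5,"tz":0,"wx":0,"wy":0,"wz":0}
    - {"jaw":-0.2,"tx":0,"ty":0,"tz":0,"wx":0,"wy":0,"wz":0}
    - {"jaw":-0.2,"tx":0,"ty":0,"tz":0,"wx":0,"wy":0,"wz":0}

```text
clock: 33.25
tcp_pos: [0.5149, 0.193, 0.4541]
orientation: [0.0, 0.039, 0.999, -0.0]
wrist_force: [-0.1, 0.3, 0.2]
finger_gap: 0.0338
```

Run:
```python
from h import *
st()
a=eyes.read_camera("scene"); b=eyes.read_camera("top")
cv2.imwrite("pics/sF.png",np.clip(a*1.4,0,255).astype(np.uint8)); cv2.imwrite("pics/tF.png",np.clip(b*1.4,0,255).astype(np.uint8))
c=np.clip(a[165:255,160:270]*1.5,0,255).astype(np.uint8);cv2.imwrite("pics/sFc.png",cv2.resize(c,None,fx=7,fy=7,interpolation=cv2.INTER_CUBIC))
o=np.array([160,165])
for th in(1.60,1.65,1.693):
    f=np.radians(97)-th; P=[box([x,-117.5+236*np.cos(f)-3*np.sin(f),103+236*np.sin(f)+3*np.cos(f)]) for x in(82,-82)]
    print(th,(proj("scene",P)-o)*7)
    A=f+np.radians(11.07);P=[box([x,-117.5+234.4*np.cos(A),103+234.4*np.sin(A)]) for x in(50,-50)]
    print("   bar",(proj("scene",P)-o)*7)
```

```text
t 33.25 tcp [0.5149 0.193  0.4541] grasp [0.5149 0.193  0.2991] inbox_mm [-59.9114 332.2009 299.1492] gap 0.0338 F [-0.0641  0.2795  0.2259]
 xdir 175.50 ydir 85.50 z [ 0.0004 -0.0002 -1.    ] q [ 0.2127  0.2552  0.0876  1.4029 -0.0002  0.2913]
1.6 [[650.5773 428.1182]
 [608.4778 203.9897]]
   bar [[625.4733 348.9192]
 [599.8334 210.961 ]]
1.65 [[652.1615 437.8726]
 [610.1824 214.3291]]
   bar [[630.6254 358.2576]
 [604.9636 220.671 ]]
1.693 [[652.7406 446.3209]
 [610.8972 223.2716]]
   bar [[634.2671 366.4216]
 [608.6081 229.1516]]
```

View pics/sFc.png

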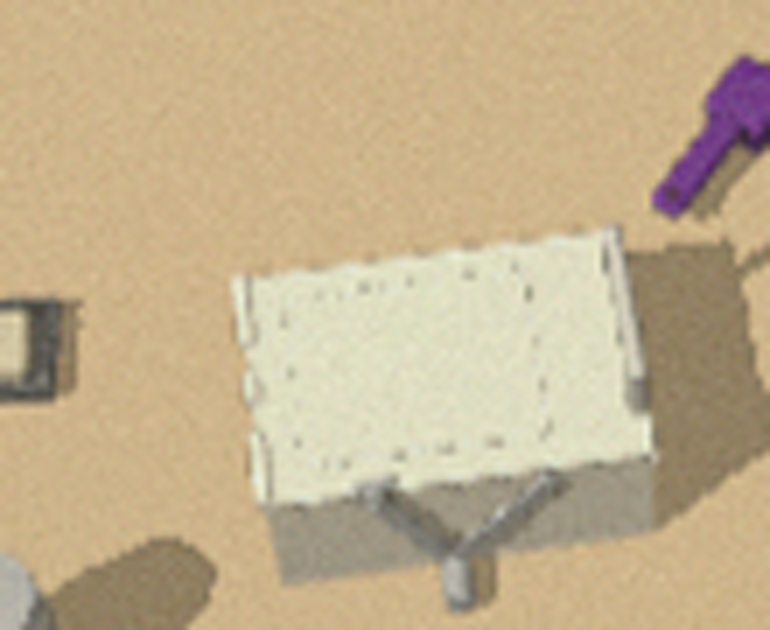

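View pics/tF.png

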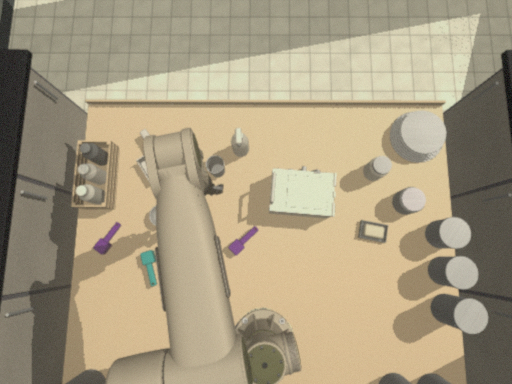

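View pics/sF.png

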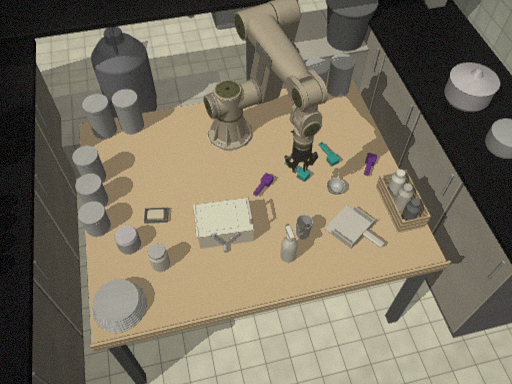

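The lid lies flush on the box. Its front-far corner at (653,457) and the bar match the shut prediction (1.693 rad), not the 1.60 one. The stay is fully folded, and the bystanders in view are where they were. Handing in.

Run:
```python
from workcell import env, get_state
print(env.hand_in()); print(get_state()["clock"])
```

```text
the job is handed in; nothing more can be done
None
the job is handed in; nothing more can be done
```

The brush is put away and the box is shut. I handed in at about 33 s of the 72 s allowed; no verdict is reported.

- **Divider:** I lifted it 18 mm, shifted it 35 mm towards the hinge and lowered it until I felt it seat. The pictures showed it moved by about 34 mm.
- **Brush:** I set it on the floor with light contact (about 6 N) before releasing. Its middle measured at box y ≈ +36 mm and x ≈ +5 mm, parallel to the box's front-to-back axis.
- **Stay and lid:** I pressed the knuckle about 27 mm down, and the stay stayed folded. I then held the handle bar and followed the hinge arc at about 0.3 rad/s until the lid met its stop with 11 N, at an estimated 1.68–1.69 rad.

The last pictures show the lid flush, the arm clear, and no movement among the other things I could see. The arm partly hid the bowl and the dustpan in the top view, but both look in place from the scene camera.

**Where checks disagreed:** The two cameras differed by up to 7 mm in x near the front of the box and the brush, so I averaged them. The bar grip sat about 2 mm off the predicted arc throughout. The divider and the brush could not be seen again once the lid was shut.

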